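# Load the finish tester's light path

## Robot

A 7-joint arm with a two-finger parallel gripper is mounted at the origin on the work surface. World frame = base frame: x ahead of the robot, y to its left, z up, the work surface at z = 0. Lengths are in m, angles in rad, forces in N, time in s.
With the tool pointing down it reaches from about 0.4 to 0.85 m from the base axis. Payload 4.5 kg.
Tool frame: the origin (TCP) lies midway between the tips of the shut fingers; the grasp point (between the pads) lies 19 mm behind it; z points along the fingers, y is the line along which they close (so a half turn about z gives the same grasp; the last joint's range is limited). The gripper opens to 88 mm and grips with 3 to 60 N. Pads are 18 mm wide; open, the fingers measure 123 mm over their backs; the gripper's body (75 mm by 187 mm) begins 45 mm behind the grasp point.
Start: joints at [1.326, 0.689, -0.195, 1.565, 0.157, 0.902, -0.215], TCP at [0.172, -0.601, 0.239] pointing down, gripper open.
Joint ranges: [-3.01, 3.01], [-0.46, 2.08], [-1.47, 1.51], [0.13, 2.56], [-1, 4.14], [0.04, 2.09], [-2.66, 2.66]. Speed limits (rad/s): [2.57, 2.57, 3.14, 3.14, 3.14, 3.14, 3.14].

## Interface

Orientations are given as a unit quaternion [x, y, z, w].
In Python, from plant import r gives the robot as it stands. The module is installed in compiled form; this text tells all that it offers.
- The arm moves only by the tool step_arm, never from a script. Its argument "series" is a list of rows, each a list of 7 numbers: the shift along the world's x, y, z in mm, then the turn, a rotation vector about the world's x, y, z in rad, then the closure, from 0 (fully open) to 1 (shut). A call has 1 to 20 rows; each row shifts and turns the commanded pose from where the row before left it; what a row does not reach is not made up. A row lasts 1/10 s, in which the tool goes at most 50 mm and 8.59 degrees, less where a joint would pass 70% of its speed; a pose out of reach is approached as far as the arm can. A call is refused whole if a number of a shift passes 50 or a number of a turn 0.15, either way. A call with a gripper value outside its range is refused whole. The fingers move at their own pace and stop on an object; "force" is the grip in N (left out, the last holds). Time passes only in rows, so rows that do not move let the fingers close. It gives the time, the measured TCP pose, the force, the opening and the grip force at its end, in the units of the state.
- r.get_state(): the state, without advancing time (a new reading comes with each control period).
- r.snapshot(name): name is "side" or "top" or "wrist"; returns (picture, depth): 384x512x3 uint8, blue, green, red; 384x512 float32, m along the optical axis (not along the pixel's ray), 0 where there is no reading.
- r.get_calibration(name): a dict with "intrinsics" (3x3 intrinsics, pixels), "pose" (4x4, takes a point from camera to world coordinates). Camera axes: x right, y up, looking along -z (the intrinsics and any distortion apply to the point x, -y, -z); pixel columns grow to the right and rows downward; lengths in m; the calibration is good to about 2 mm. A picture is of the moment at which its call begins: read the wrist's pose just before it. get_calibration takes no time and is no camera call; for the wrist camera it gives the pose at the moment of the call.
- r.finish_job(): hands the job in; it is judged then, once.
The state is a dict: "clock": time; "q": joint angles; "qd": joint speeds; "joint_torque": joint torques, N m; "tool_pos": TCP position; "eef_rot": TCP orientation; "contact_force": force on the tool from outside, world axes, zero at the start; "moment": the same for the moment, N m; "opening": opening from 0.0 (shut) to 1.0 (fully open); "finger_force": force on a finger pad.
Only numpy, scipy, OpenCV 4.12 (cv2) and the standard library are available. Lean on these libraries where they do the work, as an engineer would, in place of code of your own. Each camera call takes 0.05 s, during which the arm holds its last target. There are 200 camera calls.

## Task

Load the light tester with every sample cell standing on the bench: give the cover's latch a quarter turn to free it, slide the cover fully back, and stand each cell fully down in a pocket of its own, square, with its clear faces looking along the light path between lamp and detector. With all of them in, slide the cover fully shut and turn the latch back to locked; only then pull the shutter knob up to its stop, keep it there for a second, and let it spring home. Leave everything else on the bench where it is.

Things in the scene. Friction and masses are not known exactly. Their poses are not given: they have to be found in the camera images.
- tester: light tester, white box fixed to the bench, 84 mm high; origin at bench level under the middle of the row of pockets, x away from the robot, y along the light path, from detector end (-y) to lamp end (+y). Spans x -75..205, y -154..154 mm (barrels 22 mm more). Its chamber (x -60..60, y -113..113 mm, open on top once the cover is back) holds four pockets in a row along y
- pocket0 (a point): centre of the floor of pocket 0 (+84 mm along the tester's y), 10 mm above the bench; axes as the tester's. Pocket 47 mm square, square to the tester, 26 mm deep, between grey rails; a cell also fits in a quarter turn wrong. A seated cell's top is 4 mm below the tester's top. Any cell may go into any pocket
- pocket1 (a point): centre of the floor of pocket 1 (+28 mm along the tester's y), 10 mm above the bench; axes as the tester's. Pocket 47 mm square, square to the tester, 26 mm deep, between grey rails; a cell also fits in a quarter turn wrong. A seated cell's top is 4 mm below the tester's top. Any cell may go into any pocket
- pocket2 (a point): centre of the floor of pocket 2 (-28 mm along the tester's y), 10 mm above the bench; axes as the tester's. Pocket 47 mm square, square to the tester, 26 mm deep, between grey rails; a cell also fits in a quarter turn wrong. A seated cell's top is 4 mm below the tester's top. Any cell may go into any pocket
- pocket3 (a point): centre of the floor of pocket 3 (-84 mm along the tester's y), 10 mm above the bench; axes as the tester's. Pocket 47 mm square, square to the tester, 26 mm deep, between grey rails; a cell also fits in a quarter turn wrong. A seated cell's top is 4 mm below the tester's top. Any cell may go into any pocket
- cover (a joint): travel (m) of the sliding cover, 0 = fully shut, 0.130 = fully back, clear of the chamber; slides away from the robot along the tester's +x and stays where left (about 1.5 N). The locked latch blocks it. A flat aluminium plate 132 x 237 x 10 mm on the tester's top
- cover_handle (a point): point in the cover's handle, 110 mm above the bench; moves with the cover. The handle is an upright ridge on the middle of the cover, 80 mm long along the tester's y, 14 mm thick along x, top 122 mm and foot 94 mm above the bench
- latch (a joint): angle (rad) of the cover's cam latch: 0 = locked, its steel cam (reaching 32 mm from the axis) standing behind the cover's far right corner; 1.571 = free, cam clear of the cover. Grows as it is turned counter-clockwise seen from above, stays where left (about 0.06 N m), stops at both ends. It locks only with the cover fully shut
- latch_grip (a point): point on the latch's vertical axis, in the middle of its grip, 114 mm above the bench. The grip is an upright ridge 44 mm long, 14 mm thick, 26 mm tall (101 to 127 mm above the bench), lying along the tester's y at 0, along its x at 1.571. On the tester's top, at its far right
- shutter (a joint): travel (m) of the sprung shutter knob, 0 = home, 0.030 = pulled up to its stop; the spring pulls it back with 3 N at home, 6 N at the stop
- shutter_grip (a point): centre of the shutter knob, 116 mm above the bench when home; a dark round upright knob, 32 mm across and 24 mm tall (104 to 128 mm above the bench), on the left side of the tester's top; it is pulled straight up
- cell0: sample cell (cell0), 44 x 44 mm, 70 mm tall, 0.4 kg, standing; lowest 20 mm a steel plinth, its foot (lowest 5 mm) 40 mm square. Above it a clear block between two dark solid cheeks (each 9 mm thick): the clear faces look along its own +x and -x, the cheeks are its +y and -y sides. Origin: centre of its underside, z up. Any yaw at the start; may be absent (None)
- cell1: sample cell (cell1), 44 x 44 mm, 70 mm tall, 0.4 kg, standing; lowest 20 mm a steel plinth, its foot (lowest 5 mm) 40 mm square. Above it a clear block between two dark solid cheeks (each 9 mm thick): the clear faces look along its own +x and -x, the cheeks are its +y and -y sides. Origin: centre of its underside, z up. Any yaw at the start; may be absent (None)
- cell2: sample cell (cell2), 44 x 44 mm, 70 mm tall, 0.4 kg, standing; lowest 20 mm a steel plinth, its foot (lowest 5 mm) 40 mm square. Above it a clear block between two dark solid cheeks (each 9 mm thick): the clear faces look along its own +x and -x, the cheeks are its +y and -y sides. Origin: centre of its underside, z up. Any yaw at the start; may be absent (None)
- cell3: sample cell (cell3), 44 x 44 mm, 70 mm tall, 0.4 kg, standing; lowest 20 mm a steel plinth, its foot (lowest 5 mm) 40 mm square. Above it a clear block between two dark solid cheeks (each 9 mm thick): the clear faces look along its own +x and -x, the cheeks are its +y and -y sides. Origin: centre of its underside, z up. Any yaw at the start; may be absent (None)
- wax_tin: bystander, to be left alone: steel tin, 72 mm across, 50 mm tall; origin at its underside
- sand_block: bystander, to be left alone: cork sanding block, 110 x 60 x 35 mm; origin at its underside
- bowl: bystander, to be left alone: turned wooden bowl, 120 mm across, 50 mm tall; origin at its underside
- finial: bystander, to be left alone: turned wooden finial, 60 mm across, 105 mm tall; origin at its underside
- blank: bystander, to be left alone: square wooden blank, 45 x 160 x 45 mm; origin at its underside
- gouge: bystander, to be left alone: turning gouge with a red handle, 240 mm long, lying; origin at its underside
- mallet: bystander, to be left alone: wooden mallet, 260 mm long, lying; origin at its underside
Things that resemble listed ones, but are neither listed nor needed, are in the scene too. Leave any turquoise or yellow look-alike of the cell3 alone.

How it is judged:
By the outcome, as a careful person would: the job done as asked, in the order asked, and still so for the second after the job is handed in, with the robot touching nothing.
Of cell0, cell1, cell2, cell3 only 2 to 4 are there at a start; the rules pass over those that are not, and their reading is None.
At some moment in a run one of cell0, cell1, cell2, cell3 may be knocked a few centimetres aside while the robot is not near it.
It also fails if it takes over 210 s, if anything falls off the work surface, if the arm or the gripper's body presses on something with over 40 N, if the wrist force passes 120 N, or if a joint passes its speed limit or range.

## Working session

There is one attempt and no reset: what is moved stays moved. The work goes in short steps, Python scripts to look and compute and a tool call to move; the robot and the scene stay as the last step left them, time stands still between calls to the robot, and variables do not carry over. Pictures are saved under pics/ and viewed, at most 15 in all, crops included, and the job is handed in when it is done.

Besides the shell and the picture viewer there is one more tool, called after "Emit:" in YAML: its name, and indented under it one key for each argument. step_arm: Moves the arm, as the interface text tells. Its arguments: {"type":"object","properties":{"series":{"type":"array"},"force":{"type":"number"}},"required":["series"]}

```bash
mkdir -p pics; cat > h.py <<'E'
import numpy as np, cv2
from plant import r
def snap(n,f):
    c=r.get_calibration(n); p,d=r.snapshot(n)
    cv2.imwrite(f'pics/{f}.png',p); np.savez(f'pics/{f}.npz',p=p,d=d,K=c['intrinsics'],T=c['pose']); 
    return p,d,c
def load(f): return np.load(f'pics/{f}.npz')
def px(f,u,v,z=None):
    """world point of pixel by depth, or on plane z"""
    s=load(f);K=s['K'];T=s['T']
    ray=np.array([(u-K[0,2])/K[0,0],-(v-K[1,2])/K[1,1],-1.])
    if z is None:
        q=s['d'][int(round(v))-1:int(round(v))+2,int(round(u))-1:int(round(u))+2]; q=q[q>0]; dd=np.median(q) if q.size else 0
        return T[:3,:3]@(ray*dd)+T[:3,3]
    w=T[:3,:3]@ray; return T[:3,3]+w*(z-T[2,3])/w[2]
def cloud(f):
    s=load(f);K=s['K'];T=s['T'];d=s['d'];v,u=np.indices(d.shape)
    P=np.stack([(u-K[0,2])/K[0,0]*d,-(v-K[1,2])/K[1,1]*d,-d],-1)@T[:3,:3].T+T[:3,3]
    P[d==0]=np.nan; return P
E
python3 - <<'E'
from h import *
for n in('top','side','wrist'):
    p,d,c=snap(n,n+'0');print(n,c,(d>0).mean())
a=cv2.imread('pics/top0.png');b=cv2.imread('pics/side0.png')
print(r.get_state())
cv2.imwrite('pics/top0b.png',cv2.resize(a,(800,600),interpolation=cv2.INTER_CUBIC))
E
```

```text
top {'intrinsics': array([[362.25551241,   0.        , 257.33240072],
       [  0.        , 362.25551241, 193.11279351],
       [  0.        ,   0.        ,   1.        ]]), 'pose': array([[ 0.02442502,  0.98567689, -0.16686665,  0.24042937],
       [-0.99968371,  0.02508228,  0.00183218, -0.06440278],
       [ 0.00599133,  0.16676912,  0.98597777,  1.45576808],
       [ 0.        ,  0.        ,  0.        ,  1.        ]])} 0.9959665934244791
side {'intrinsics': array([[392.17108276,   0.        , 262.72930678],
       [  0.        , 392.17108276, 185.48522175],
       [  0.        ,   0.        ,   1.        ]]), 'pose': array([[-0.8965952 ,  0.31103363, -0.31523822,  0.0375443 ],
       [-0.44276757, -0.64342077,  0.62447306,  0.70681848],
       [-0.0085987 ,  0.6994768 ,  0.71460357,  1.01173501],
       [ 0.        ,  0.        ,  0.        ,  1.        ]])} 0.9956919352213541
wrist {'intrinsics': array([[334.22300292,   0.        , 260.84536232],
       [  0.        , 334.22300292, 190.61078873],
       [  0.        ,   0.        ,   1.        ]]), 'pose': array([[ 0.2739844 , 
[... 257 characters left out ...]
5, 'q': array([ 1.32581651,  0.68978731, -0.19452334,  1.56606944,  0.15730463,
        0.90250969, -0.21510837]), 'qd': array([-0.00080308, -0.00347371, -0.00037201, -0.00350896, -0.00158862,
        0.00045942, -0.00075657]), 'joint_torque': array([-1.57157847e-03, -5.27860987e+01, -1.26807790e+00, -1.53586328e+01,
       -5.23711578e-02,  3.91080743e-03,  1.12721250e-04]), 'tool_pos': array([ 0.17182261, -0.60043034,  0.23810619]), 'eef_rot': array([ 9.90297072e-01,  1.38964853e-01, -1.49704366e-04, -6.75746777e-04]), 'contact_force': array([ 0.2057442 ,  0.04075233, -1.01364855]), 'moment': array([ 0.02208261,  0.02207163, -0.01219696]), 'finger_force': 0.0, 'opening': 0.996038853255375}
```

View pics/top0b.png

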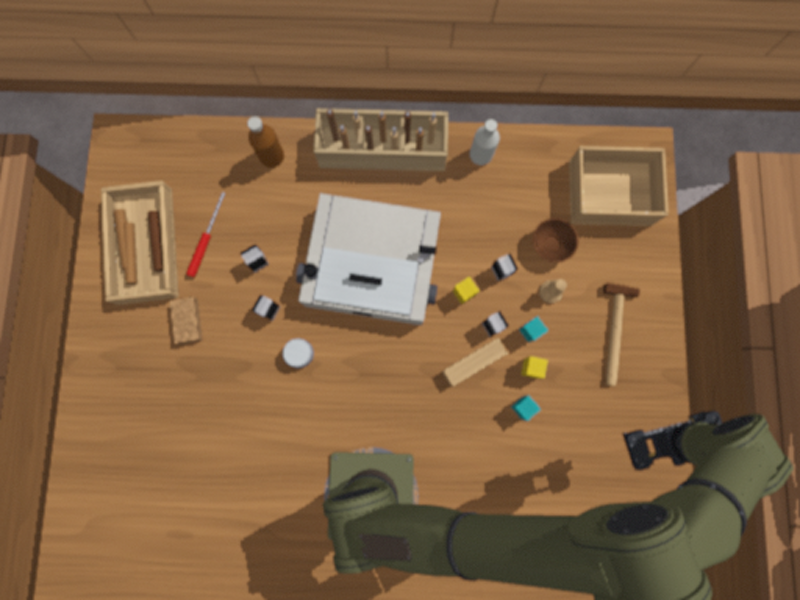

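View pics/side0.png

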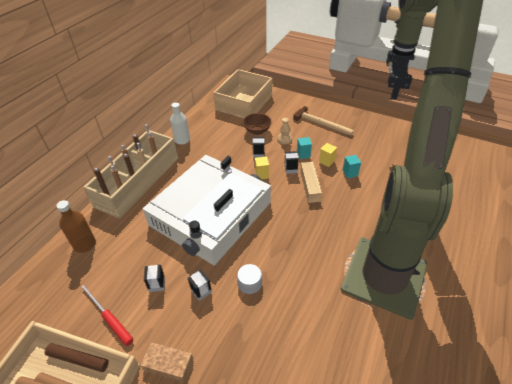

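Top view: the four white/black cells are at about (254,258), (266,307), (505,267) and (496,323). The turquoise and yellow blocks are look-alikes. Tester handle is at (365,279), latch grip at (428,250), knob at (310,270). Next I measure from the depth clouds of both cameras.

```bash
cat >> h.py <<'E'
def rect(f,c,rad,z0,z1):
    P=cloud(f).reshape(-1,3); m=(np.hypot(P[:,0]-c[0],P[:,1]-c[1])<rad)&(P[:,2]>z0)&(P[:,2]<z1); Q=P[m]
    if len(Q)<5: return None
    (x,y),(w,h),a=cv2.minAreaRect((Q[:,:2]*1000).astype(np.float32)); return len(Q),round(x,1),round(y,1),round(w,1),round(h,1),round(a,1),round(np.median(Q[:,2])*1000,1)
E
python3 - <<'E'
from h import *
cs={'cA':(254,258),'cB':(266,307),'cC':(505,267),'cD':(496,323)}
for k,(u,v) in cs.items():
    w=px('top0',u*.64,v*.64,.07)
    print(k,w.round(3),'top',rect('top0',w,.045,.06,.08),'side',rect('side0',w,.045,.06,.08))
for k,(u,v,z,r_,z0,z1) in {'handle':(365,279,.122,.06,.112,.13),'latch':(428,250,.127,.035,.118,.135),'knob':(310,270,.128,.03,.118,.135)}.items():
    w=px('top0',u*.64,v*.64,z); print(k,w.round(3),[rect(f,w,r_,z0,z1) for f in('top0','side0')])
w=px('top0',372*.64,258*.64,.09)
for f in('top0','side0'):
  print('testertop',rect(f,w,.25,.078,.09),'cover',rect(f,w,.25,.0905,.1))
# crops
a=load('top0')['p']
A=a[150:215,140:205];B=a[150:215,290:355];C=a[115:215,185:290]
big=np.hstack([cv2.resize(A,(390,390),interpolation=2),cv2.resize(B,(390,390),interpolation=2)])
cv2.imwrite('pics/cells0.png',big)
E
```

```text
cA [0.577 0.308 0.07 ] top (132, 583.8, 315.0, 46.9, 42.9, 32.3, np.float64(69.3)) side (252, 582.7, 317.4, 45.3, 46.6, 34.6, np.float64(69.2))
cB [0.453 0.269 0.07 ] top (134, 455.7, 277.8, 46.1, 43.1, 65.1, np.float64(69.5)) side (259, 455.8, 279.9, 43.9, 45.9, 66.1, np.float64(69.1))
cC [ 0.57  -0.323  0.07 ] top (130, 575.9, -325.3, 43.5, 45.6, 27.4, np.float64(68.8)) side (102, 576.1, -321.0, 41.4, 49.1, 26.3, np.float64(69.2))
cD [ 0.428 -0.3    0.07 ] top (134, 428.5, -301.7, 43.2, 44.5, 30.2, np.float64(69.6)) side (122, 427.8, -300.1, 45.3, 48.9, 27.4, np.float64(68.7))
handle [0.519 0.024 0.122] [(88, 521.4, 23.2, 79.0, 15.4, 81.3, np.float64(121.2)), (122, 520.1, 26.8, 80.7, 16.5, 83.0, np.float64(120.7))]
latch [ 0.594 -0.126  0.127] [(49, 597.5, -124.6, 42.5, 15.6, 86.1, np.float64(126.3)), (52, 596.1, -120.9, 47.8, 14.8, 85.6, np.float64(125.4))]
knob [0.537 0.156 0.128] [(55, 539.6, 157.3, 30.9, 26.7, 46.8, np.float64(126.8)), (93, 538.2, 158.9, 28.1, 34.2, 32.5, np.float64(126.2))]
testertop (3366, 586.0, 10.5, 334.4, 282.0, 82.1, np.float64(84.0)) cover (1757, 586.0, 16.1, 296.0, 276.3, 81.6, np.float64(94.0))
testertop (3726, 585.1, 17.0, 344.5, 284.5, 82.1, np.float64(83.5)) cover (2127, 583.3, 22.0, 296.0, 260.4, 81.8, np.float64(93.4))
```

View pics/cells0.png

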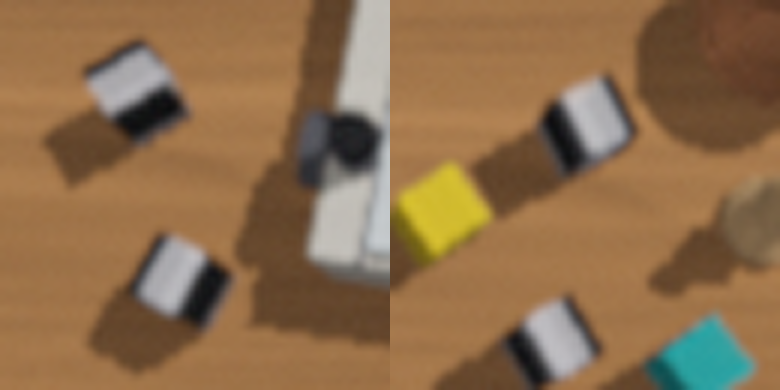

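All four cells show dark cheeks and a clear band. Cheek normals are about A 33°, B 65°, C −63°, D −61°, and the tester yaw is about −8°. Now I move over the latch, turning the tool so it closes along tester x.

Emit:
step_arm:
  series:
    - [26.5, 29.8, 2, 0, 0, 0.072, 0]
    - [26.5, 29.8, 2, 0, 0, 0.072, 0]
    - [26.5, 29.8, 2, 0, 0, 0.072, 0]
    - [26.5, 29.8, 2, 0, 0, 0.072, 0]
    - [26.5, 29.8, 2, 0, 0, 0.072, 0]
    - [26.5, 29.8, 2, 0, 0, 0.072, 0]
    - [26.5, 29.8, 0, 0, 0, 0.072, 0]
    - [26.5, 29.8, 0, 0, 0, 0.072, 0]
    - [26.5, 29.8, 0, 0, 0, 0.072, 0]
    - [26.5, 29.8, 0, 0, 0, 0.072, 0]
    - [26.5, 29.8, 0, 0, 0, 0.072, 0]
    - [26.5, 29.8, 0, 0, 0, 0.072, 0]
    - [26.5, 29.8, 0, 0, 0, 0.072, 0]
    - [26.5, 29.8, 0, 0, 0, 0.072, 0]
    - [26.5, 29.8, 0, 0, 0, 0.072, 0]
    - [26.5, 29.8, 0, 0, 0, 0.072, 0]
    - [0, 0, 0, 0, 0, 0, 0]
    - [0, 0, 0, 0, 0, 0, 0]

```text
clock: 1.95
tool_pos: [0.596, -0.1233, 0.2502]
eef_rot: [0.754, 0.657, -0.0, -0.0]
contact_force: [-0.7, -0.6, -0.2]
opening: 1.003
finger_force: 0.0
```

```bash
cat >> h.py <<'E'
from scipy.spatial.transform import Rotation as R
def st():
    s=r.get_state(); M=R.from_quat(s['eef_rot']).as_matrix()
    print('t',round(s['clock'],2),'tcp',(s['tool_pos']*1000).round(1),'psi',np.degrees(np.arctan2(M[1,0],M[0,0])).round(2),'zax',M[:,2].round(3),'F',s['contact_force'].round(1),'op',round(s['opening'],3),'ff',round(s['finger_force'],1),'q',s['q'].round(2)); return s
E
python3 - <<'E'
from h import *
st();snap('wrist','w1')
for k,c,r_,z0,z1 in(('handle',(.521,.0245),.06,.114,.13),('latch',(.597,-.123),.035,.118,.135),('knob',(.539,.158),.03,.118,.135),('C',(.576,-.323),.05,.06,.08)): print(k,rect('w1',c,r_,z0,z1))
E
```

```text
t 1.95 tcp [ 596.  -123.3  250.2] psi 82.07 zax [-0.001  0.    -1.   ] F [-0.7 -0.6 -0.2] op 1.003 ff 0.0 q [ 0.39  0.68 -0.48  1.59  0.36  0.95 -0.34]
handle (1338, 519.6, 6.3, 42.8, 15.3, 82.5, np.float64(122.3))
latch (887, 598.3, -123.0, 44.5, 14.0, 85.0, np.float64(127.5))
knob None
C (1202, 576.6, -325.1, 44.7, 47.1, 26.5, np.float64(70.4))
```

View pics/w1.png

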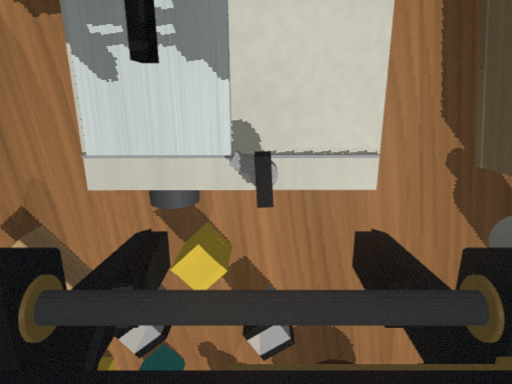

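The wrist view shows the latch grip at px (264,178) and the cam reaching behind the cover at (240,160). Cell C is at (270,335) and cell D at (143,335). I descend on the latch and grip it.

Emit:
step_arm:
  series:
    - [2, 0, -40, 0, 0, 0, 0.2]
    - [0, 0, -40, 0, 0, 0, 0.3]
    - [0, 0, -34, 0, 0, 0, 0.4]
    - [0, 0, -15, 0, 0, 0, 0.4]
    - [0, 0, -15, 0, 0, 0, 0.4]
    - [0, 0, 0, 0, 0, 0, 1]
    - [0, 0, 0, 0, 0, 0, 1]
    - [0, 0, 0, 0, 0, 0, 1]
    - [0, 0, 0, 0, 0, 0, 1]
    - [0, 0, 0, 0, 0, 0, 1]
  force: 25

```text
clock: 3.0
tool_pos: [0.5985, -0.1241, 0.1076]
eef_rot: [0.755, 0.656, 0.0, 0.001]
contact_force: [-2.5, 1.1, 2.8]
opening: 0.171
finger_force: 2.0
```

Emit:
step_arm:
  series:
    - [0, 0, 0, 0, 0, 0, 1]
    - [0, 0, 0, 0, 0, 0, 1]
    - [0, 0, 0, 0, 0, 0.1, 1]
    - [0, 0, 0, 0, 0, 0.12, 1]
    - [0, 0, 0, 0, 0, 0.12, 1]
    - [0, 0, 0, 0, 0, 0.12, 1]
    - [0, 0, 0, 0, 0, 0.12, 1]
    - [0, 0, 0, 0, 0, 0.12, 1]
    - [0, 0, 0, 0, 0, 0.12, 1]
    - [0, 0, 0, 0, 0, 0.12, 1]
    - [0, 0, 0, 0, 0, 0.12, 1]
    - [0, 0, 0, 0, 0, 0.12, 1]
    - [0, 0, 0, 0, 0, 0.12, 1]
    - [0, 0, 0, 0, 0, 0.12, 1]
    - [0, 0, 0, 0, 0, 0.12, 1]
    - [0, 0, 0, 0, 0, 0.05, 1]
    - [0, 0, 0, 0, 0, 0, 1]

```text
clock: 4.7
tool_pos: [0.5999, -0.1226, 0.1076]
eef_rot: [0.061, 0.998, 0.002, 0.002]
contact_force: [2.5, 3.0, 2.4]
opening: 0.152
finger_force: 25.0
```

```bash
python3 - <<'E'
from h import *
s=st();print(s['moment'])
E
```

```text
t 4.7 tcp [ 599.9 -122.6  107.6] psi 173.03 zax [ 0.004  0.003 -1.   ] F [2.5 3.  2.4] op 0.152 ff 25.0 q [ 0.55  0.96 -0.79  1.7   0.86  0.87  0.83]
[ 0.62269892 -0.67214077 -0.36739568]
```

Emit:
step_arm:
  series:
    - [0, 0, 0, 0, 0, 0, 0.4]
    - [0, 0, 0, 0, 0, 0, 0.4]
    - [0, 0, 0, 0, 0, 0, 0.4]
    - [0, 0, 30, 0, 0, 0, 0.4]
    - [0, 0, 30, 0, 0, 0, 0.4]
    - [-6.6, 12.3, 0, 0, 0, -0.132, 0.4]
    - [-6.6, 12.3, 0, 0, 0, -0.132, 0.4]
    - [-6.6, 12.3, 0, 0, 0, -0.132, 0.4]
    - [-6.6, 12.3, 0, 0, 0, -0.132, 0.4]
    - [-6.6, 12.3, 0, 0, 0, -0.132, 0.4]
    - [-6.6, 12.3, 0, 0, 0, -0.132, 0.4]
    - [-6.6, 12.3, 0, 0, 0, -0.132, 0.4]
    - [-6.6, 12.3, 0, 0, 0, -0.132, 0.4]
    - [-6.6, 12.3, 0, 0, 0, -0.132, 0.4]
    - [-6.6, 12.3, 0, 0, 0, -0.132, 0.4]
    - [-6.6, 12.3, 0, 0, 0, -0.132, 0.4]
    - [-6.6, 12.3, 0, 0, 0, -0.136, 0.4]
    - [0, 0, 0, 0, 0, 0, 0.4]

```text
clock: 6.5
tool_pos: [0.5178, 0.0253, 0.1669]
eef_rot: [0.753, 0.658, -0.0, -0.0]
contact_force: [1.4, 0.6, 0.2]
opening: 0.599
finger_force: 0.0
```

```bash
python3 - <<'E'
from h import *
st();snap('wrist','w2')
for k,c,r_,z0,z1 in(('handle',(.521,.0245),.06,.114,.13),('latch',(.597,-.123),.035,.118,.135),('knob',(.539,.158),.03,.118,.135)): print(k,rect('w2',c,r_,z0,z1))
E
```

```text
t 6.5 tcp [517.8  25.3 166.9] psi 82.26 zax [-0.001  0.    -1.   ] F [1.4 0.6 0.2] op 0.599 ff 0.0 q [ 0.1   0.68 -0.39  1.95  0.44  0.6  -0.72]
handle (2939, 522.0, 24.8, 80.2, 14.0, 82.0, np.float64(122.5))
latch None
knob None
```

Emit:
step_arm:
  series:
    - [4, 0, -34, 0, 0, 0, 0.4]
    - [0, 0, -24, 0, 0, 0, 0.4]
    - [0, 0, -10, 0, 0, 0, 0.4]
    - [0, 0, 0, 0, 0, 0, 1]
    - [0, 0, 0, 0, 0, 0, 1]
    - [0, 0, 0, 0, 0, 0, 1]
    - [0, 0, 0, 0, 0, 0, 1]
    - [0, 0, 0, 0, 0, 0, 1]
    - [12.9, -1.8, 0, 0, 0, 0, 1]
    - [12.9, -1.8, 0, 0, 0, 0, 1]
    - [12.9, -1.8, 0, 0, 0, 0, 1]
    - [12.9, -1.8, 0, 0, 0, 0, 1]
    - [12.9, -1.8, 0, 0, 0, 0, 1]
    - [12.9, -1.8, 0, 0, 0, 0, 1]
    - [12.9, -1.8, 0, 0, 0, 0, 1]
    - [12.9, -1.8, 0, 0, 0, 0, 1]
    - [12.9, -1.8, 0, 0, 0, 0, 1]
    - [12.9, -1.8, 0, 0, 0, 0, 1]
    - [1, -0.1, 0, 0, 0, 0, 1]
    - [0, 0, 0, 0, 0, 0, 1]

```text
clock: 8.55
tool_pos: [0.6506, 0.0059, 0.0993]
eef_rot: [0.754, 0.657, -0.002, -0.001]
contact_force: [-5.8, 0.9, 7.2]
opening: 0.155
finger_force: 25.0
```

```bash
python3 - <<'E'
from h import *
st()
E
```

```text
t 8.55 tcp [650.6   5.9  99.3] psi 82.13 zax [-0.004 -0.    -1.   ] F [-5.8  0.9  7.2] op 0.155 ff 25.0 q [ 0.12  0.92 -0.39  1.58  0.46  0.74 -0.61]
```

Emit:
step_arm:
  series:
    - [0, 0, 0, 0, 0, 0, 0.4]
    - [0, 0, 0, 0, 0, 0, 0.4]
    - [0, 0, 0, 0, 0, 0, 0.3]
    - [0, 0, 40, 0, 0, 0, 0.2]
    - [0, 0, 45, 0, 0, 0, 0]
    - [0, 0, 30, 0, 0, 0, 0]
    - [-8, 33, 4, 0, 0, 0.08, 0]
    - [-8, 35, 0, 0, 0, 0.08, 0]
    - [-8, 35, 0, 0, 0, 0.08, 0]
    - [-8, 35, 0, 0, 0, 0.08, 0]
    - [-8, 35, 0, 0, 0, 0.08, 0]
    - [-8, 35, 0, 0, 0, 0.08, 0]
    - [-8, 35, 0, 0, 0, 0.08, 0]
    - [-8, 35, 0, 0, 0, 0.08, 0]
    - [-3, 32, 0, 0, 0, 0.076, 0]
    - [0, 0, 0, 0, 0, 0, 0]
    - [0, 0, 0, 0, 0, 0, 0]

```text
clock: 10.25
tool_pos: [0.5856, 0.3159, 0.2175]
eef_rot: [0.476, 0.879, -0.0, 0.0]
contact_force: [0.1, -0.4, 0.0]
opening: 0.998
finger_force: 0.0
```

```bash
python3 - <<'E'
from h import *
st();snap('wrist','w3');snap('top','top3')
for c in((.584,.3165),(.456,.279),(.576,-.325),(.4285,-.301)): print(rect('w3',c,.045,.063,.08),rect('top3',c,.045,.06,.08))
E
```

```text
t 10.25 tcp [585.6 315.9 217.5] psi 123.16 zax [ 0. -0. -1.] F [ 0.1 -0.4  0. ] op 0.998 ff 0.0 q [-0.26  0.82 -0.61  1.44  0.51  1.04 -0.4 ]
(2345, 583.6, 316.4, 44.0, 44.1, 33.4, np.float64(70.6)) None
(2723, 456.0, 278.4, 45.3, 44.1, 64.8, np.float64(70.4)) (7, 446.8, 300.8, 13.6, 6.3, 29.4, np.float64(70.2))
None (130, 576.4, -325.3, 44.3, 44.2, 26.8, np.float64(69.3))
None (132, 428.3, -301.4, 43.3, 43.5, 30.4, np.float64(68.9))
```

View pics/w3.png

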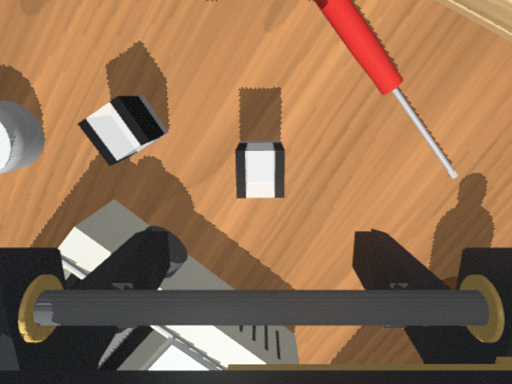

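Cell A is between the open fingers at px (260,170), with its cheeks left and right. I grip it 8 mm off centre so the body later clears the knob at pocket 0.

Emit:
step_arm:
  series:
    - [2.4, -6.2, -45, 0, 0, 0, 0]
    - [0, 0, -45, 0, 0, 0, 0]
    - [0, 0, -45, 0, 0, 0, 0]
    - [0, 0, -30, 0, 0, 0, 0]
    - [0, 0, -14.5, 0, 0, 0, 0]
    - [0, 0, 0, 0, 0, 0, 1]
    - [0, 0, 0, 0, 0, 0, 1]
    - [0, 0, 0, 0, 0, 0, 1]
    - [0, 0, 0, 0, 0, 0, 1]
    - [0, 0, 0, 0, 0, 0, 1]
    - [0, 0, 0, 0, 0, 0, 1]
    - [0, 0, 0, 0, 0, 0, 1]
    - [0, 0, 25, 0, 0, 0, 1]
    - [0, 0, 40, 0, 0, 0, 1]
    - [0, 0, 45, 0, 0, 0, 1]
    - [0, 0, 42, 0, 0, 0, 1]
    - [0, 0, 0, 0, 0, 0, 1]
  force: 40

```text
clock: 12.05
tool_pos: [0.5907, 0.3119, 0.1962]
eef_rot: [0.476, 0.879, 0.005, 0.002]
contact_force: [1.3, 1.0, -2.2]
opening: 0.499
finger_force: 40.0
```

```bash
python3 - <<'E'
from h import *
st();snap('side','s4');
c=px('s4',*[0,0],.1) if 0 else None
cv2.imwrite('pics/s4b.png',cv2.resize(cv2.imread('pics/s4.png')[120:320,60:320],(780,600)))
E
```

```text
t 12.05 tcp [590.7 311.9 196.2] psi 123.09 zax [ 0.009  0.007 -1.   ] F [ 1.3  1.  -2.2] op 0.499 ff 40.0 q [-0.25  0.84 -0.6   1.46  0.53  0.99 -0.41]
```

View pics/s4b.png

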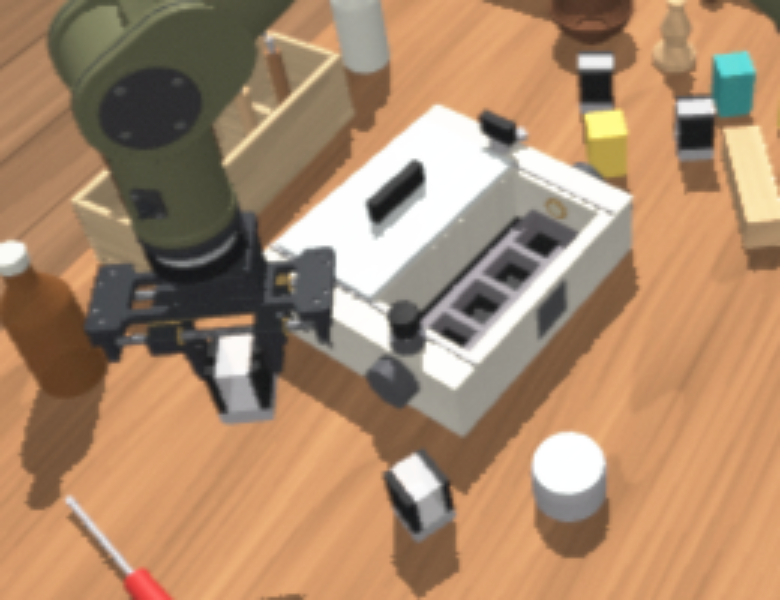

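Cell A is held upright, and the chamber shows four empty pockets. I carry it over pocket 0.

Emit:
step_arm:
  series:
    - [-7.3, -26.5, 0, 0, 0, -0.09, 1]
    - [-7.3, -26.5, 0, 0, 0, -0.09, 1]
    - [-7.3, -26.5, 0, 0, 0, -0.09, 1]
    - [-7.3, -26.5, 0, 0, 0, -0.09, 1]
    - [-7.3, -26.5, 0, 0, 0, -0.09, 1]
    - [-7.3, -26.5, 0, 0, 0, -0.09, 1]
    - [-7.3, -26.5, 0, 0, 0, -0.09, 1]
    - [-7.3, -26.5, 0, 0, 0, -0.087, 1]
    - [0, 0, 0, 0, 0, 0, 1]
    - [0, 0, 0, 0, 0, 0, 1]
    - [0, 0, 0, 0, 0, 0, 1]

```text
clock: 13.2
tool_pos: [0.5294, 0.0983, 0.1893]
eef_rot: [0.754, 0.657, -0.0, -0.001]
contact_force: [-0.9, 0.3, -2.9]
opening: 0.496
finger_force: 40.0
```

```bash
cat >> h.py <<'E'
O=np.array([522.,24.8]);U=np.array([np.cos(np.radians(-8)),np.sin(np.radians(-8))]);V=np.array([-U[1],U[0]])
def held(f,s):
    t=s['tool_pos']; P=cloud(f).reshape(-1,3); zt=t[2]+.032
    m=(np.hypot(P[:,0]-t[0],P[:,1]-t[1])<.06)&(abs(P[:,2]-zt)<.012); print('top pts',m.sum(),'tcp',t,rect(f,t[:2],.045,zt-.01,zt+.01))
    Q=P[(np.hypot(P[:,0]-t[0],P[:,1]-t[1])<.06)&(P[:,2]>t[2]-.045)&(P[:,2]<zt+.01)]
    q=(Q[:,:2]*1000-O); print('tester-frame extents of held',np.percentile(q@U,[1,99]),np.percentile(q@V,[1,99]),np.percentile(Q[:,2],[1,99])) if len(Q) else 0
    print('tcp in tester',(t[:2]*1000-O)@U,(t[:2]*1000-O)@V)
E
python3 - <<'E'
from h import *
s=st();snap('wrist','w5');held('w5',s)
E
```

```text
t 13.2 tcp [529.4  98.3 189.3] psi 82.15 zax [-0.001  0.001 -1.   ] F [-0.9  0.3 -2.9] op 0.496 ff 40.0 q [-0.01  0.67 -0.43  1.87  0.41  0.69 -0.81]
top pts 13286 tcp [0.52938861 0.09828926 0.18934313] (12623, 531.3, 110.9, 37.0, 76.9, 81.4, np.float64(220.9))
tester-frame extents of held [-38.11204381  32.5196546 ] [ 71.17596889 104.53557162] [0.16078734 0.23011339]
tcp in tester -2.9110240700530525 73.80236775702464
```

View pics/w5.png

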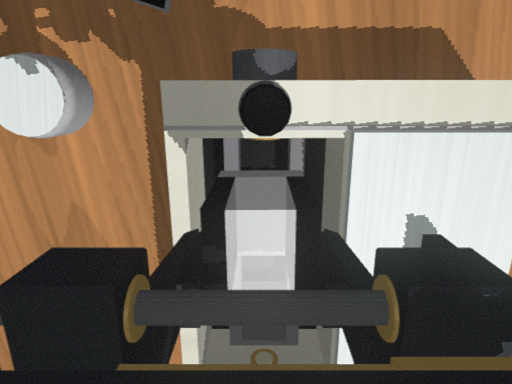

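The front clear face is at px (226–297, 180–290), pocket 0 sits just beyond it at (264,155), and the knob is at (265,108). I check face and pocket edges numerically.

```bash
python3 - <<'E'
from h import *
P=cloud('w5'); q=P[...,:2]*1000-O; x=q@U;y=q@V;z=P[...,2]*1000
for v in(215,235,255): print('face',[(round(x[v,u],1),round(y[v,u],1),round(z[v,u],1)) for u in(232,262,290)])
print('toprow',[(u,round(x[205,u],1),round(z[205,u])) for u in range(216,306,4)])
print('pocket row155',[(u,round(x[155,u],1),round(y[155,u]),round(z[155,u])) for u in range(196,330,4)])
print('col',[(v,round(y[v,264],1),round(z[v,264])) for v in range(126,215,4)])
k=(abs(z-84)<3)&(abs(x)<90);print('lip x',[np.nanpercentile(x[(abs(z-84)<2)&(abs(y-95)<5)&(s*x>0)&(abs(x)<76)],[1,99]) for s in(-1,1)])
E
```

```text
face [(np.float64(-13.2), np.float64(101.9), np.float64(221.7)), (np.float64(-2.3), np.float64(101.6), np.float64(221.0)), (np.float64(8.0), np.float64(101.5), np.float64(220.8))]
face [(np.float64(-13.5), np.float64(93.4), np.float64(220.3)), (np.float64(-2.3), np.float64(93.9), np.float64(221.5)), (np.float64(8.2), np.float64(93.7), np.float64(220.9))]
face [(np.float64(-13.6), np.float64(85.7), np.float64(221.3)), (np.float64(-2.2), np.float64(85.7), np.float64(221.3)), (np.float64(8.3), np.float64(85.8), np.float64(221.4))]
toprow [(216, np.float64(-19.5), 217), (220, np.float64(-18.0), 217), (224, np.float64(-16.4), 218), (228, np.float64(-15.1), 216), (232, np.float64(-13.7), 215), (236, np.float64(-12.0), 216), (240, np.float64(-10.6), 216), (244, np.float64(-9.1), 214), (248, np.float64(-7.5), 216), (252, np.float64(-6.0), 216), (256, np.float64(-4.5), 215), (260, np.float64(-3.0), 215), (264, np.float64(-1.5), 216), (268, np.float64(0.0), 215), (272, np.float64(1.5), 217), (276, np.float64(3.0), 216), (280, np.float64(4.5), 217), (284, np.float64(6.1), 216), (288, np.float64
[... 1361 characters left out ...]
4(120.9), 130), (138, np.float64(111.6), 73), (142, np.float64(100.1), 10), (146, np.float64(96.3), 11), (150, np.float64(92.3), 11), (154, np.float64(88.6), 12), (158, np.float64(84.5), 11), (162, np.float64(80.5), 11), (166, np.float64(76.2), 10), (170, np.float64(104.6), 158), (174, np.float64(104.4), 167), (178, np.float64(103.8), 173), (182, np.float64(103.8), 181), (186, np.float64(103.7), 188), (190, np.float64(103.9), 196), (194, np.float64(103.8), 201), (198, np.float64(103.7), 207), (202, np.float64(103.4), 211), (206, np.float64(104.1), 218), (210, np.float64(103.5), 221), (214, np.float64(102.0), 221)]
lip x [array([-75.0420994 , -60.16097816]), array([59.57175895, 63.78590103])]
```

Emit:
step_arm:
  series:
    - [2.8, 1.4, 0, 0, 0, 0, 1]
    - [0, 0, -30, 0, 0, 0, 1]
    - [0, 0, -35, 0, 0, 0, 1]
    - [0, 0, -25, 0, 0, 0, 1]
    - [0, 0, -14, 0, 0, 0, 1]
    - [0, 0, 0, 0, 0, 0, 1]
    - [0, 0, 0, 0, 0, 0, 1]

```text
clock: 13.95
tool_pos: [0.5331, 0.0995, 0.0864]
eef_rot: [0.754, 0.657, 0.0, -0.0]
contact_force: [1.0, 0.4, -2.5]
opening: 0.497
finger_force: 40.0
```

```bash
cat >> h.py <<'E'
def tt(s,ty,tx=0.):
    q=s['tool_pos'][:2]*1000-O; e=np.array([tx-q@U,ty-q@V]); print('tester tcp',(q@U).round(2),(q@V).round(2),'need world dxy',(e[0]*U+e[1]*V).round(2))
E
python3 - <<'E'
from h import *
tt(st(),75.4,-.3)
E
```

```text
t 13.95 tcp [533.1  99.5  86.4] psi 82.09 zax [ 0.     0.001 -1.   ] F [ 1.   0.4 -2.5] op 0.497 ff 40.0 q [-0.09  0.83 -0.31  1.93  0.53  0.46 -0.92]
tester tcp 0.56 75.48 need world dxy [-0.87  0.04]
```

Emit:
step_arm:
  series:
    - [-0.8, 0, -9, 0, 0, 0, 1]
    - [0, 0, -8, 0, 0, 0, 1]
    - [0, 0, -7, 0, 0, 0, 1]
    - [0, 0, -7, 0, 0, 0, 1]
    - [0, 0, -4, 0, 0, 0, 1]
    - [0, 0, -3, 0, 0, 0, 1]
    - [0, 0, -1, 0, 0, 0, 1]
    - [0, 0, 0, 0, 0, 0, 1]

```text
clock: 14.75
tool_pos: [0.5316, 0.0985, 0.0489]
eef_rot: [0.754, 0.656, -0.0, 0.001]
contact_force: [-4.3, -0.8, 14.1]
opening: 0.496
finger_force: 40.0
```

```bash
python3 - <<'E'
from h import *
tt(st(),75.4,-.3)
E
```

```text
t 14.75 tcp [531.6  98.5  48.9] psi 82.04 zax [ 0.001 -0.001 -1.   ] F [-4.3 -0.8 14.1] op 0.496 ff 40.0 q [-0.12  0.89 -0.25  1.95  0.56  0.37 -0.95]
tester tcp -0.76 74.31 need world dxy [0.6  1.02]
```

Emit:
step_arm:
  series:
    - [0, 0, 1, 0, 0, 0, 0.3]
    - [0, 0, 0, 0, 0, 0, 0.3]
    - [0, 0, 0, 0, 0, 0, 0.3]
    - [0, 0, 0, 0, 0, 0, 0.3]
    - [0, 0, 30, 0, 0, 0, 0.3]
    - [0, 0, 45, 0, 0, 0, 0.3]
    - [0, 0, 45, 0, 0, 0, 0.2]
    - [0, 0, 45, 0, 0, 0, 0]
    - [-7.5, 18, 0, 0, 0, 0.127, 0]
    - [-7.5, 18, 0, 0, 0, 0.127, 0]
    - [-7.5, 18, 0, 0, 0, 0.127, 0]
    - [-7.5, 18, 0, 0, 0, 0.127, 0]
    - [-7.5, 18, 0, 0, 0, 0.127, 0]
    - [-7.5, 18, 0, 0, 0, 0.127, 0]
    - [-7.5, 18, 0, 0, 0, 0.127, 0]
    - [-7.5, 18, 0, 0, 0, 0.127, 0]
    - [-7.5, 18, 0, 0, 0, 0.127, 0]
    - [-7.5, 18, 0, 0, 0, 0.127, 0]
    - [0, 0, 0, 0, 0, 0, 0]
    - [0, 0, 0, 0, 0, 0, 0]

```text
clock: 16.75
tool_pos: [0.457, 0.2779, 0.2129]
eef_rot: [0.219, 0.976, -0.0, -0.0]
contact_force: [1.3, -0.5, -0.5]
opening: 1.0
finger_force: 0.0
```

```bash
python3 - <<'E'
from h import *
st();snap('wrist','w6')
print(rect('w6',(.456,.2784),.045,.063,.08), rect('top0',px('top0',190,226,.05)[:2],.06,.04,.056), px('top0',190,226,.05))
E
```

```text
t 16.75 tcp [457.  277.9 212.9] psi 154.64 zax [-0.    -0.001 -1.   ] F [ 1.3 -0.5 -0.5] op 1.0 ff 0.0 q [-0.17  0.71 -0.79  1.85  0.65  0.87 -0.15]
(2419, 455.9, 278.2, 44.1, 43.7, 65.0, np.float64(70.6)) (233, 344.5, 191.3, 65.0, 63.6, 11.0, np.float64(49.0)) [0.34260109 0.19045919 0.05      ]
```

View pics/w6.png

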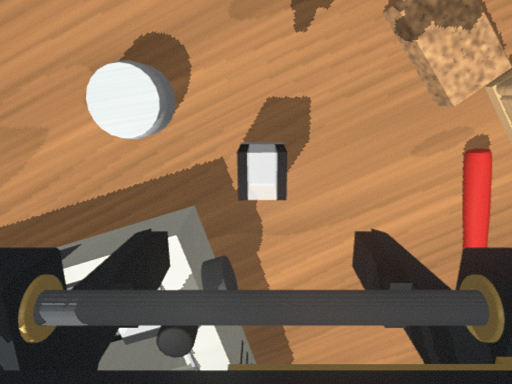

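Cell B sits centred between the fingers at px (262,172), with its cheeks left and right. Gripping it.

Emit:
step_arm:
  series:
    - [-1, 0.3, -45, 0, 0, 0, 0]
    - [0, 0, -45, 0, 0, 0, 0]
    - [0, 0, -42, 0, 0, 0, 0]
    - [0, 0, -28, 0, 0, 0, 0]
    - [0, 0, -15, 0, 0, 0, 0]
    - [0, 0, 0, 0, 0, 0, 1]
    - [0, 0, 0, 0, 0, 0, 1]
    - [0, 0, 0, 0, 0, 0, 1]
    - [0, 0, 0, 0, 0, 0, 1]
    - [0, 0, 0, 0, 0, 0, 1]
    - [0, 0, 0, 0, 0, 0, 1]
    - [0, 0, 0, 0, 0, 0, 1]
    - [0, 0, 25, 0, 0, 0, 1]
    - [0, 0, 40, 0, 0, 0, 1]
    - [0, 0, 45, 0, 0, 0, 1]
    - [0, 0, 45, 0, 0, 0, 1]
    - [0, 0, 0, 0, 0, 0, 1]

```text
clock: 18.5
tool_pos: [0.4577, 0.2816, 0.1981]
eef_rot: [0.218, 0.976, 0.004, 0.003]
contact_force: [0.6, 0.4, -2.9]
opening: 0.493
finger_force: 40.0
```

Emit:
step_arm:
  series:
    - [6.8, -22.9, 0, 0, 0, -0.127, 1]
    - [6.8, -22.9, 0, 0, 0, -0.127, 1]
    - [6.8, -22.9, 0, 0, 0, -0.127, 1]
    - [6.8, -22.9, 0, 0, 0, -0.127, 1]
    - [6.8, -22.9, 0, 0, 0, -0.127, 1]
    - [6.8, -22.9, 0, 0, 0, -0.127, 1]
    - [6.8, -22.9, 0, 0, 0, -0.127, 1]
    - [6.8, -22.9, 0, 0, 0, -0.127, 1]
    - [6.8, -22.9, 0, 0, 0, -0.127, 1]
    - [6.8, -22.9, 0, 0, 0, -0.127, 1]
    - [0, 0, 0, 0, 0, 0, 1]
    - [0, 0, 0, 0, 0, 0, 1]
    - [0, 0, 0, 0, 0, 0, 1]

```text
clock: 19.8
tool_pos: [0.523, 0.0512, 0.1926]
eef_rot: [0.754, 0.657, -0.0, -0.001]
contact_force: [-0.7, -0.1, -3.0]
opening: 0.494
finger_force: 40.0
```

```bash
cat >> h.py <<'E'
def chk(f,ty,gap=0):
    """held cell: front face y and clear-band x from wrist cloud, in tester frame; what to shift"""
    s=st(); snap('wrist',f); P=cloud(f); q=P[...,:2]*1000-O; x=q@U;y=q@V;z=P[...,2]*1000
    t=s['tool_pos']*1000; tq=np.array([(t[:2]-O)@U,(t[:2]-O)@V])
    f1=(z>t[2]-5)&(z<t[2]+25)&(abs(x-tq[0])<11)&(y>tq[1])&(y<tq[1]+45)
    yf=np.median(y[f1]); pl=(z<t[2]-22)&(z>t[2]-36)&(abs(x-tq[0])<30)&(abs(y-yf)<4)
    tp=(abs(x-tq[0])<11)&(abs(y-tq[1])<20)&(z>t[2]+25)&(z<t[2]+40)
    print('face y',yf.round(1),f1.sum(),'plinth x',np.nanpercentile(x[pl],[1,99]).round(1) if pl.sum()>50 else None,np.median(y[pl]).round(1),'top z rel',(np.median(z[tp])-t[2]).round(1))
    print('tcp tester',tq.round(2),'cell y off from tcp',(yf-21.7-tq[1]).round(2))
    return s
E
python3 - <<'E'
from h import *
s=chk('w7',28); tt(s,28)
E
```

```text
t 19.8 tcp [523.   51.2 192.6] psi 82.21 zax [-0.001  0.001 -1.   ] F [-0.7 -0.1 -3. ] op 0.494 ff 40.0 q [ 0.09  0.65 -0.45  1.9   0.43  0.68 -0.75]
face y 47.2 1214 plinth x [-24.4  18.8] 47.7 top z rel 31.7
tcp tester [-2.67 26.28] cell y off from tcp -0.77
tester tcp -2.67 26.28 need world dxy [2.88 1.34]
```

View pics/w7.png

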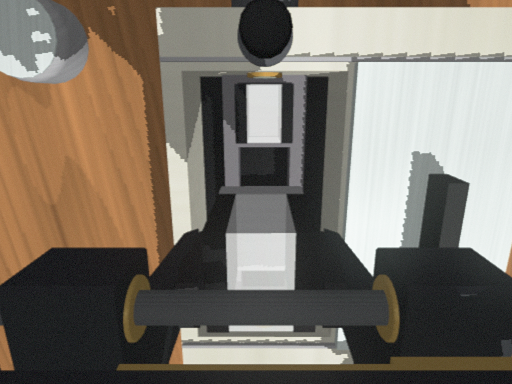

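Cell A stands square in pocket 0 (px 264,112) with its clear band across. Cell B is held upright over pocket 1.

Emit:
step_arm:
  series:
    - [2.2, 2, 0, 0, 0, 0, 1]
    - [0, 0, -30, 0, 0, 0, 1]
    - [0, 0, -35, 0, 0, 0, 1]
    - [0, 0, -25, 0, 0, 0, 1]
    - [0, 0, -15, 0, 0, 0, 1]
    - [0, 0, 0, 0, 0, 0, 1]
    - [0, 0, 0, 0, 0, 0, 1]

```text
clock: 20.55
tool_pos: [0.5263, 0.0527, 0.0885]
eef_rot: [0.754, 0.657, 0.0, -0.0]
contact_force: [0.1, 1.0, -3.5]
opening: 0.498
finger_force: 40.0
```

```bash
python3 - <<'E'
from h import *
tt(st(),28.7,-.1)
E
```

```text
t 20.55 tcp [526.3  52.7  88.5] psi 82.1 zax [ 0.     0.001 -1.   ] F [ 0.1  1.  -3.5] op 0.498 ff 40.0 q [ 0.    0.82 -0.31  1.97  0.56  0.44 -0.87]
tester tcp 0.4 28.27 need world dxy [-0.43  0.5 ]
```

Emit:
step_arm:
  series:
    - [-0.4, 0.5, -9, 0, 0, 0, 1]
    - [0, 0, -8, 0, 0, 0, 1]
    - [0, 0, -8, 0, 0, 0, 1]
    - [0, 0, -7, 0, 0, 0, 1]
    - [0, 0, -5, 0, 0, 0, 1]
    - [0, 0, -3, 0, 0, 0, 1]
    - [0, 0, -1, 0, 0, 0, 1]
    - [0, 0, 0, 0, 0, 0, 1]

```text
clock: 21.35
tool_pos: [0.5253, 0.0524, 0.0487]
eef_rot: [0.754, 0.656, -0.0, 0.001]
contact_force: [-3.5, -0.1, 14.3]
opening: 0.491
finger_force: 40.0
```

```bash
python3 - <<'E'
from h import *
tt(st(),28.7,-.1); snap('top','top8')
for c in((.576,-.325),(.4285,-.301)): print(rect('top8',c,.06,.06,.08))
E
```

```text
t 21.35 tcp [525.3  52.4  48.7] psi 82.04 zax [ 0.001 -0.001 -1.   ] F [-3.5 -0.1 14.3] op 0.491 ff 40.0 q [-0.04  0.88 -0.25  1.98  0.6   0.34 -0.91]
tester tcp -0.53 27.77 need world dxy [0.56 0.86]
(125, 575.9, -325.2, 43.9, 44.6, 24.9, np.float64(69.5))
(135, 428.3, -301.4, 43.1, 45.9, 30.3, np.float64(69.6))
```

Emit:
step_arm:
  series:
    - [0, 0, 1, 0, 0, 0, 0.3]
    - [0, 0, 0, 0, 0, 0, 0.3]
    - [0, 0, 0, 0, 0, 0, 0.3]
    - [0, 0, 0, 0, 0, 0, 0.3]
    - [0, 0, 30, 0, 0, 0, 0.3]
    - [0, 0, 45, 0, 0, 0, 0.3]
    - [0, 0, 45, 0, 0, 0, 0.2]
    - [0, 0, 45, 0, 0, 0, 0]
    - [5.1, -37.7, 0, 0, 0, -0.096, 0]
    - [5.1, -37.7, 0, 0, 0, -0.096, 0]
    - [5.1, -37.7, 0, 0, 0, -0.096, 0]
    - [5.1, -37.7, 0, 0, 0, -0.096, 0]
    - [5.1, -37.7, 0, 0, 0, -0.096, 0]
    - [5.1, -37.7, 0, 0, 0, -0.096, 0]
    - [5.1, -37.7, 0, 0, 0, -0.096, 0]
    - [5.1, -37.7, 0, 0, 0, -0.096, 0]
    - [5.1, -37.7, 0, 0, 0, -0.096, 0]
    - [5.1, -37.7, 0, 0, 0, -0.096, 0]

```text
clock: 23.2
tool_pos: [0.5764, -0.3261, 0.2129]
eef_rot: [0.973, 0.232, -0.0, -0.0]
contact_force: [0.6, 0.3, -0.9]
opening: 1.005
finger_force: 0.0
```

Emit:
step_arm:
  series:
    - [0, 0, 0, 0, 0, 0, 0]
    - [0, 0, 0, 0, 0, 0, 0]

```text
clock: 23.4
tool_pos: [0.576, -0.3252, 0.2125]
eef_rot: [0.972, 0.233, -0.0, -0.0]
contact_force: [0.1, 0.4, 0.1]
opening: 1.001
finger_force: 0.0
```

```bash
python3 - <<'E'
from h import *
st();snap('wrist','w9')
print(rect('w9',(.5765,-.325),.045,.063,.08),rect('w9',(.4285,-.301),.045,.063,.08),'yellow',[rect('top8',px('top8',466*.64,288*.64,.05)[:2],.045,.03,.08)])
E
```

```text
t 23.4 tcp [ 576.  -325.2  212.5] psi 26.96 zax [-0.001  0.    -1.   ] F [0.1 0.4 0.1] op 1.001 ff 0.0 q [ 0.57  0.77 -0.24  1.47  0.21  0.93 -0.83]
(2396, 577.1, -325.0, 44.4, 43.6, 26.1, np.float64(70.5)) (545, 445.4, -298.0, 19.0, 34.4, 22.7, np.float64(70.0)) yellow [(153, 512.4, -226.4, 44.2, 45.0, 34.4, np.float64(69.0))]
```

View pics/w9.png

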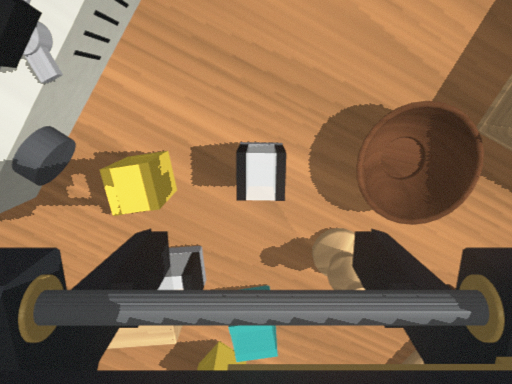

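Cell C is centred at px (262,172). Before descending I check how close the bowl and finial come to the gripper body.

```bash
python3 - <<'E'
from h import *
t=np.array([.577,-.325]);a=np.radians(26.5);X=np.array([np.cos(a),np.sin(a)]);Y=np.array([-X[1],X[0]])
for f in('w9','top8','side0'):
    P=cloud(f).reshape(-1,3);q=P[:,:2]-t;x=q@X*1000;y=q@Y*1000;z=P[:,2]*1000
    for n,m in(('body z>75',(abs(x)<55)&(abs(y)<110)&(z>78)&(z<112)),('fing',(abs(x)<20)&(abs(y)>27)&(abs(y)<75)&(z>15)&(z<78)),('tall',(abs(x)<130)&(abs(y)<130)&(z>78)&(z<112))):
        if m.sum()>0: print(f,n,m.sum(),np.percentile(x[m],[2,98]).round(),np.percentile(y[m],[2,98]).round(),z[m].max().round())
E
```

```text
w9 tall 246 [-105.  -92.] [-91. -78.] 102.0
top8 tall 48 [-117.  -95.] [-102.  -78.] 107.0
side0 fing 5 [-19.  18.] [27. 29.] 74.0
side0 tall 49 [-118.  -94.] [-95. -73.] 106.0
```

Emit:
step_arm:
  series:
    - [3.7, 1.5, -45, 0, 0, 0, 0]
    - [0, 0, -45, 0, 0, 0, 0]
    - [0, 0, -42, 0, 0, 0, 0]
    - [0, 0, -28, 0, 0, 0, 0]
    - [0, 0, -14.5, 0, 0, 0, 0]
    - [0, 0, 0, 0, 0, 0, 1]
    - [0, 0, 0, 0, 0, 0, 1]
    - [0, 0, 0, 0, 0, 0, 1]
    - [0, 0, 0, 0, 0, 0, 1]
    - [0, 0, 0, 0, 0, 0, 1]
    - [0, 0, 0, 0, 0, 0, 1]
    - [0, 0, 0, 0, 0, 0, 1]
    - [0, 0, 25, 0, 0, 0, 1]
    - [0, 0, 40, 0, 0, 0, 1]
    - [0, 0, 45, 0, 0, 0, 1]
    - [0, 0, 45, 0, 0, 0, 1]
    - [0, 0, 0, 0, 0, 0, 1]

```text
clock: 25.15
tool_pos: [0.5841, -0.3247, 0.2001]
eef_rot: [0.972, 0.233, 0.005, 0.004]
contact_force: [2.0, -0.2, -4.1]
opening: 0.499
finger_force: 39.9
```

Emit:
step_arm:
  series:
    - [-9, 33.9, 0, 0, 0, 0.12, 1]
    - [-9, 33.9, 0, 0, 0, 0.12, 1]
    - [-9, 33.9, 0, 0, 0, 0.12, 1]
    - [-9, 33.9, 0, 0, 0, 0.12, 1]
    - [-9, 33.9, 0, 0, 0, 0.12, 1]
    - [-9, 33.9, 0, 0, 0, 0.12, 1]
    - [-9, 33.9, 0, 0, 0, 0.12, 1]
    - [-9, 33.9, 0, 0, 0, 0.12, 1]
    - [0, 0, 0, 0, 0, 0, 1]
    - [0, 0, 0, 0, 0, 0, 1]
    - [0, 0, 0, 0, 0, 0, 1]

```text
clock: 26.25
tool_pos: [0.5079, -0.0534, 0.1929]
eef_rot: [0.755, 0.655, -0.001, -0.0]
contact_force: [0.4, 0.3, -3.5]
opening: 0.494
finger_force: 39.9
```

```bash
python3 - <<'E'
from h import *
s=chk('w10',-84); tt(s,-81)
E
```

```text
t 26.25 tcp [507.9 -53.4 192.9] psi 81.9 zax [-0.002 -0.001 -1.   ] F [ 0.4  0.3 -3.5] op 0.494 ff 39.9 q [ 0.3   0.64 -0.47  1.95  0.45  0.66 -0.59]
face y -62.5 1297 plinth x [-24.5  18.6] -62.0 top z rel 31.1
tcp tester [ -3.06 -79.35] cell y off from tcp -4.86
tester tcp -3.06 -79.35 need world dxy [ 2.8  -2.06]
```

Emit:
step_arm:
  series:
    - [2.4, -0.4, 0, 0, 0, 0, 1]
    - [0, 0, -30, 0, 0, 0, 1]
    - [0, 0, -35, 0, 0, 0, 1]
    - [0, 0, -25, 0, 0, 0, 1]
    - [0, 0, -15, 0, 0, 0, 1]
    - [0, 0, 0, 0, 0, 0, 1]
    - [0, 0, 0, 0, 0, 0, 1]

```text
clock: 27.0
tool_pos: [0.5112, -0.0527, 0.0889]
eef_rot: [0.755, 0.656, 0.0, 0.0]
contact_force: [-0.1, -0.6, -4.1]
opening: 0.492
finger_force: 39.9
```

```bash
python3 - <<'E'
from h import *
tt(st(),-79.4,-.1)
E
```

```text
t 27.0 tcp [511.2 -52.7  88.9] psi 81.99 zax [ 0. -0. -1.] F [-0.1 -0.6 -4.1] op 0.492 ff 39.9 q [ 0.21  0.81 -0.32  2.01  0.6   0.41 -0.72]
tester tcp 0.11 -78.22 need world dxy [-0.37 -1.14]
```

Emit:
step_arm:
  series:
    - [-0.2, -1.1, -9, 0, 0, 0, 1]
    - [0, 0, -8, 0, 0, 0, 1]
    - [0, 0, -8, 0, 0, 0, 1]
    - [0, 0, -7, 0, 0, 0, 1]
    - [0, 0, -5, 0, 0, 0, 1]
    - [0, 0, -3, 0, 0, 0, 1]
    - [0, 0, -1, 0, 0, 0, 1]
    - [0, 0, 0, 0, 0, 0, 1]

```text
clock: 27.8
tool_pos: [0.5103, -0.0532, 0.0494]
eef_rot: [0.754, 0.656, 0.0, 0.001]
contact_force: [-4.4, 0.7, 14.7]
opening: 0.494
finger_force: 39.9
```

```bash
python3 - <<'E'
from h import *
tt(st(),-79.4,-.1);snap('top','top11');print(rect('top11',(.4285,-.301),.06,.06,.08))
E
```

```text
t 27.8 tcp [510.3 -53.2  49.4] psi 82.07 zax [ 0.001 -0.001 -1.   ] F [-4.4  0.7 14.7] op 0.494 ff 39.9 q [ 0.16  0.87 -0.24  2.03  0.65  0.31 -0.76]
tester tcp -0.71 -78.87 need world dxy [ 0.53 -0.61]
(132, 428.2, -301.5, 43.4, 43.9, 31.2, np.float64(69.7))
```

Emit:
step_arm:
  series:
    - [0, 0, 1, 0, 0, 0, 0.3]
    - [0, 0, 0, 0, 0, 0, 0.3]
    - [0, 0, 0, 0, 0, 0, 0.3]
    - [0, 0, 0, 0, 0, 0, 0.3]
    - [0, 0, 30, 0, 0, 0, 0.3]
    - [0, 0, 45, 0, 0, 0, 0.3]
    - [0, 0, 45, 0, 0, 0, 0.2]
    - [0, 0, 45, 0, 0, 0, 0]
    - [-10.2, -31, 0, 0, 0, -0.1135, 0]
    - [-10.2, -31, 0, 0, 0, -0.1135, 0]
    - [-10.2, -31, 0, 0, 0, -0.1135, 0]
    - [-10.2, -31, 0, 0, 0, -0.1135, 0]
    - [-10.2, -31, 0, 0, 0, -0.1135, 0]
    - [-10.2, -31, 0, 0, 0, -0.1135, 0]
    - [-10.2, -31, 0, 0, 0, -0.1135, 0]
    - [-10.2, -31, 0, 0, 0, -0.1135, 0]
    - [0, 0, 0, 0, 0, 0, 0]
    - [0, 0, 0, 0, 0, 0, 0]

```text
clock: 29.65
tool_pos: [0.4285, -0.3017, 0.2135]
eef_rot: [0.966, 0.259, -0.0, -0.0]
contact_force: [0.6, 0.4, 0.6]
opening: 0.996
finger_force: 0.0
```

```bash
python3 - <<'E'
from h import *
st();snap('wrist','w12')
e=rect('w12',(.4285,-.301),.045,.063,.08);print(e)
t=np.array([e[1],e[2]])/1000;a=np.radians(29);X=np.array([np.cos(a),np.sin(a)]);Y=np.array([-X[1],X[0]])
for f in('w12','top11','side0'):
    P=cloud(f).reshape(-1,3);q=P[:,:2]-t;x=q@X*1000;y=q@Y*1000;z=P[:,2]*1000
    for n,m in(('body',(abs(x)<50)&(abs(y)<105)&(z>78)&(z<112)),('fing',(abs(x)<16)&(abs(y)>27)&(abs(y)<80)&(z>12)&(z<78)),('fingL',(abs(x)<16)&(abs(y)>27)&(abs(y)<80)&(z>12)&(z<78)&(y>0))):
        if m.sum()>0: print(f,n,m.sum(),np.percentile(x[m],[2,98]).round(),np.percentile(y[m],[2,98]).round(),z[m].max().round())
E
```

```text
t 29.65 tcp [ 428.5 -301.7  213.5] psi 29.97 zax [-0.  0. -1.] F [0.6 0.4 0.6] op 0.996 ff 0.0 q [ 0.7   0.6  -0.28  1.89  0.25  0.68 -0.78]
(2396, 429.0, -300.1, 44.3, 43.5, 31.1, np.float64(70.4))
top11 body 1 [4. 4.] [15. 15.] 79.0
side0 fing 3 [-3. 15.] [28. 28.] 51.0
side0 fingL 3 [-3. 15.] [28. 28.] 51.0
```

View pics/w12.png

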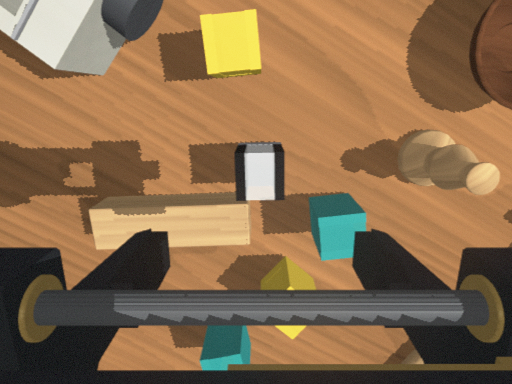

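Cell D is centred at px (260,172) with its cheeks left and right. The blank and a turquoise look-alike lie just behind it, so I grip 5 mm off to the clear side.

Emit:
step_arm:
  series:
    - [4.8, 4.1, -45, 0, 0, 0.015, 0.1]
    - [0, 0, -45, 0, 0, 0, 0.1]
    - [0, 0, -42, 0, 0, 0, 0.1]
    - [0, 0, -28, 0, 0, 0, 0.1]
    - [0, 0, -15.5, 0, 0, 0, 0.1]
    - [0, 0, 0, 0, 0, 0, 1]
    - [0, 0, 0, 0, 0, 0, 1]
    - [0, 0, 0, 0, 0, 0, 1]
    - [0, 0, 0, 0, 0, 0, 1]
    - [0, 0, 0, 0, 0, 0, 1]
    - [0, 0, 0, 0, 0, 0, 1]
    - [0, 0, 0, 0, 0, 0, 1]
    - [0, 0, 25, 0, 0, 0, 1]
    - [0, 0, 40, 0, 0, 0, 1]
    - [0, 0, 45, 0, 0, 0, 1]
    - [0, 0, 45, 0, 0, 0, 1]
    - [0, 0, 0, 0, 0, 0, 1]

```text
clock: 31.4
tool_pos: [0.4366, -0.299, 0.1983]
eef_rot: [0.964, 0.266, 0.004, 0.004]
contact_force: [1.5, -0.6, -4.4]
opening: 0.495
finger_force: 40.0
```

Emit:
step_arm:
  series:
    - [10.5, 37.4, 0, 0, 0, 0.1115, 1]
    - [10.5, 37.4, 0, 0, 0, 0.1115, 1]
    - [10.5, 37.4, 0, 0, 0, 0.1115, 1]
    - [10.5, 37.4, 0, 0, 0, 0.1115, 1]
    - [10.5, 37.4, 0, 0, 0, 0.1115, 1]
    - [10.5, 37.4, 0, 0, 0, 0.1115, 1]
    - [10.5, 37.4, 0, 0, 0, 0.1115, 1]
    - [10.5, 37.4, 0, 0, 0, 0.1115, 1]
    - [0, 0, 0, 0, 0, 0, 1]
    - [0, 0, 0, 0, 0, 0, 1]
    - [0, 0, 0, 0, 0, 0, 1]

```text
clock: 32.5
tool_pos: [0.5165, 0.0002, 0.1922]
eef_rot: [0.756, 0.655, -0.002, -0.0]
contact_force: [0.1, -0.8, -3.3]
opening: 0.494
finger_force: 40.0
```

```bash
python3 - <<'E'
from h import *
s=chk('w13',-28)
E
```

```text
t 32.5 tcp [5.165e+02 2.000e-01 1.922e+02] psi 81.85 zax [-0.003 -0.002 -1.   ] F [ 0.1 -0.8 -3.3] op 0.494 ff 40.0 q [ 0.21  0.65 -0.48  1.93  0.46  0.68 -0.7 ]
face y -10.4 1331 plinth x [-23.6  19.2] -9.9 top z rel 31.2
tcp tester [ -2.02 -25.17] cell y off from tcp -6.91
```

Emit:
step_arm:
  series:
    - [2.1, 2.9, 0, 0, 0, 0.002, 1]
    - [0, 0, -30, 0, 0, 0, 1]
    - [0, 0, -35, 0, 0, 0, 1]
    - [0, 0, -25, 0, 0, 0, 1]
    - [0, 0, -14.5, 0, 0, 0, 1]
    - [0, 0, 0, 0, 0, 0, 1]
    - [0, 0, 0, 0, 0, 0, 1]

```text
clock: 33.25
tool_pos: [0.5202, 0.0046, 0.089]
eef_rot: [0.754, 0.656, 0.0, 0.0]
contact_force: [0.3, -0.1, -4.4]
opening: 0.495
finger_force: 40.0
```

```bash
python3 - <<'E'
from h import *
tt(st(),-21.3,0)
E
```

```text
t 33.25 tcp [520.2   4.6  89. ] psi 82.05 zax [ 0. -0. -1.] F [ 0.3 -0.1 -4.4] op 0.495 ff 40.0 q [ 0.11  0.81 -0.34  1.99  0.61  0.43 -0.83]
tester tcp 1.02 -20.3 need world dxy [-1.15 -0.85]
```

Emit:
step_arm:
  series:
    - [-1, -0.8, -9, 0, 0, 0, 1]
    - [0, 0, -8, 0, 0, 0, 1]
    - [0, 0, -8, 0, 0, 0, 1]
    - [0, 0, -7, 0, 0, 0, 1]
    - [0, 0, -5, 0, 0, 0, 1]
    - [0, 0, -3, 0, 0, 0, 1]
    - [0, 0, -1, 0, 0, 0, 1]
    - [0, 0, 0, 0, 0, 0, 1]

```text
clock: 34.05
tool_pos: [0.5185, 0.0041, 0.0492]
eef_rot: [0.754, 0.657, -0.0, 0.0]
contact_force: [-4.0, 0.8, 13.3]
opening: 0.494
finger_force: 40.0
```

```bash
python3 - <<'E'
from h import *
tt(st(),-21.3,0)
E
```

```text
t 34.05 tcp [518.5   4.1  49.2] psi 82.12 zax [ 0.001 -0.001 -1.   ] F [-4.   0.8 13.3] op 0.494 ff 40.0 q [ 0.06  0.88 -0.26  2.01  0.66  0.33 -0.88]
tester tcp -0.58 -20.96 need world dxy [ 0.53 -0.42]
```

Emit:
step_arm:
  series:
    - [0, 0, 1, 0, 0, 0, 0.3]
    - [0, 0, 0, 0, 0, 0, 0.3]
    - [0, 0, 0, 0, 0, 0, 0.3]
    - [0, 0, 0, 0, 0, 0, 0.3]
    - [0, 0, 30, 0, 0, 0, 0.3]
    - [0, 0, 45, 0, 0, 0, 0.3]
    - [0, -10, 45, 0, 0, 0, 0.3]
    - [0, -35, 45, 0, 0, 0, 0.3]
    - [0, -40, 30, 0, 0, 0, 0.3]
    - [0, -40, 20, 0, 0, 0, 0.3]
    - [0, -30, 0, 0, 0, 0, 0.3]
    - [0, 0, 0, 0, 0, 0, 0.3]
    - [0, 0, 0, 0, 0, 0, 0.3]

```text
clock: 35.35
tool_pos: [0.5184, -0.147, 0.2579]
eef_rot: [0.755, 0.656, -0.0, -0.0]
contact_force: [-0.8, -0.0, -0.2]
opening: 0.696
finger_force: 0.0
```

```bash
python3 - <<'E'
from h import *
st();snap('wrist','w14')
P=cloud('w14').reshape(-1,3);q=P[:,:2]*1000-O;x=q@U;y=q@V;z=P[:,2]*1000
for c in(84,28,-28,-84):
    m=(abs(x)<27)&(abs(y-c)<27)&(z>65)&(z<95)
    if m.sum()<20: print(c,m.sum());continue
    t=m&(z>z[m].max()-6); print(c,m.sum(),np.median(z[m]).round(1),np.percentile(z[m],[5,95]).round(1),cv2.minAreaRect(np.c_[x[m],y[m]].astype(np.float32)))
m=(abs(y)<110)&(abs(x)<75)&(z>80)&(z<90);print('rim z',np.median(z[m]))
E
```

```text
t 35.35 tcp [ 518.4 -147.   257.9] psi 82.0 zax [-0.001  0.001 -1.   ] F [-0.8 -0.  -0.2] op 0.696 ff 0.0 q [ 0.54  0.6  -0.58  1.79  0.41  0.88 -0.36]
84 0
28 0
-28 1922 80.4 [75.9 81.8] ((-0.7351894378662109, -35.33984375), (43.647666931152344, 28.927583694458008), 0.02764967456459999)
-84 2417 80.5 [79.2 81.7] ((-0.9517574310302734, -86.0117416381836), (49.48670196533203, 43.93812942504883), 89.86774444580078)
rim z 81.51876836250504
```

View pics/w14.png

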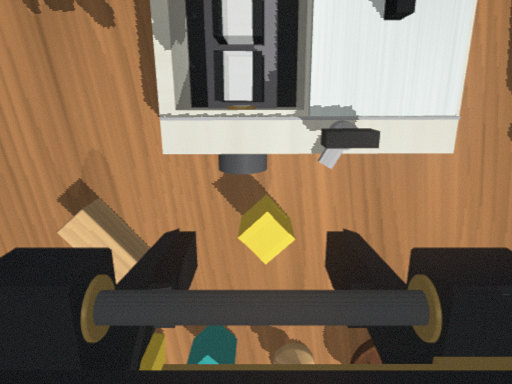

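Cells D and C stand in pockets 2 and 3 with tops at 80.4 mm, so both are seated. The free latch is at px (350,138).

Emit:
step_arm:
  series:
    - [22, 25.5, -15, 0, 0, 0, 0.4]
    - [22, 25.5, -15, 0, 0, 0, 0.4]
    - [22, 25.5, -15, 0, 0, 0, 0.4]
    - [22, 25.5, -15, 0, 0, 0, 0.4]
    - [22, 25.5, -15, 0, 0, 0, 0.4]
    - [22, 25.5, -15, 0, 0, 0, 0.4]
    - [0, 0, 0, 0, 0, 0, 0.4]
    - [0, 0, 0, 0, 0, 0, 0.4]

```text
clock: 36.2
tool_pos: [0.65, 0.0091, 0.1674]
eef_rot: [0.753, 0.658, -0.0, -0.001]
contact_force: [0.1, -0.5, 0.0]
opening: 0.598
finger_force: 0.0
```

```bash
python3 - <<'E'
from h import *
st();snap('wrist','w15');snap('top','top15');snap('side','s15')
print(rect('w15',(.6507,.0063),.06,.114,.13))
for f in('w15','top15','s15'):
  P=cloud(f).reshape(-1,3);q=P[:,:2]*1000-O;x=q@U;y=q@V;z=P[:,2]*1000
  for c in(84,28,-28,-84):
    m=(abs(x)<27)&(abs(y-c)<27)&(z>65)&(z<105)
    if m.sum()>20: print(f,c,m.sum(),np.median(z[m]).round(1))
cv2.imwrite('pics/s15b.png',cv2.resize(load('s15')['p'][140:260,140:290],(750,600)))
E
```

```text
t 36.2 tcp [650.    9.1 167.4] psi 82.34 zax [-0.002  0.001 -1.   ] F [ 0.1 -0.5  0. ] op 0.598 ff 0.0 q [ 0.17  0.84 -0.49  1.54  0.47  0.88 -0.62]
(2908, 650.9, 6.9, 80.7, 14.0, 81.9, np.float64(122.5))
w15 84 5321 80.2
w15 28 4431 80.2
w15 -28 3287 80.1
top15 84 139 79.1
top15 28 135 79.0
top15 -28 63 79.7
s15 84 208 79.0
s15 28 211 78.7
s15 -28 187 78.5
s15 -84 186 78.4
```

View pics/s15b.png

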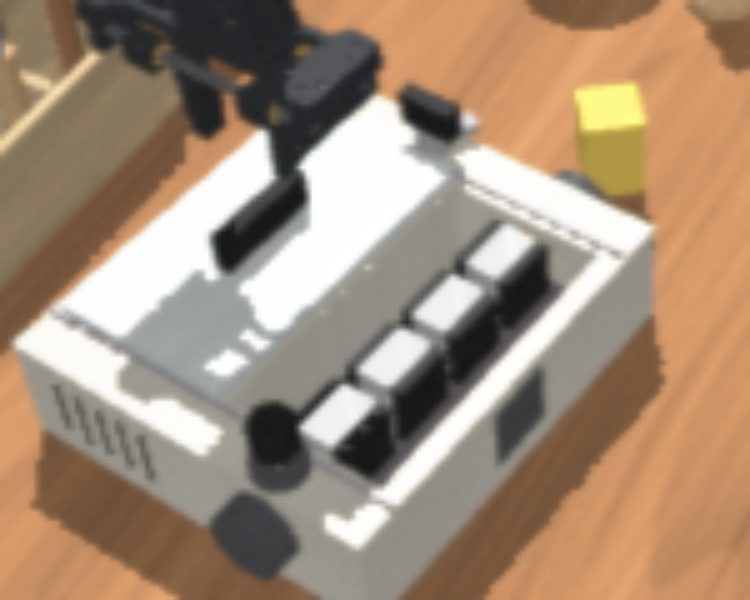

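All four cells are seated at equal height (tops near 80 mm), with dark cheeks facing ±x. I grip the handle and slide the cover shut.

Emit:
step_arm:
  series:
    - [1, -2, -34, 0, 0, 0, 0.4]
    - [0, 0, -24, 0, 0, 0, 0.4]
    - [0, 0, -10, 0, 0, 0, 0.4]
    - [0, 0, 0, 0, 0, 0, 1]
    - [0, 0, 0, 0, 0, 0, 1]
    - [0, 0, 0, 0, 0, 0, 1]
    - [0, 0, 0, 0, 0, 0, 1]
    - [0, 0, 0, 0, 0, 0, 1]
    - [-12.9, 1.8, 0, 0, 0, 0, 1]
    - [-12.9, 1.8, 0, 0, 0, 0, 1]
    - [-12.9, 1.8, 0, 0, 0, 0, 1]
    - [-12.9, 1.8, 0, 0, 0, 0, 1]
    - [-12.9, 1.8, 0, 0, 0, 0, 1]
    - [-12.9, 1.8, 0, 0, 0, 0, 1]
    - [-12.9, 1.8, 0, 0, 0, 0, 1]
    - [-12.9, 1.8, 0, 0, 0, 0, 1]
    - [-12.9, 1.8, 0, 0, 0, 0, 1]
    - [-12.9, 1.8, 0, 0, 0, 0, 1]
    - [-1.5, 0.2, 0, 0, 0, 0, 1]
    - [0, 0, 0, 0, 0, 0, 1]
  force: 25

```text
clock: 38.35
tool_pos: [0.5216, 0.0223, 0.1007]
eef_rot: [0.754, 0.657, -0.0, 0.0]
contact_force: [-1.8, -1.1, 5.4]
opening: 0.152
finger_force: 25.0
```

```bash
python3 - <<'E'
from h import *
tt(st(),0,0)
E
```

```text
t 38.35 tcp [521.6  22.3 100.7] psi 82.09 zax [ 0.    -0.001 -1.   ] F [-1.8 -1.1  5.4] op 0.152 ff 25.0 q [ 0.09  0.8  -0.36  1.98  0.6   0.47 -0.86]
tester tcp -0.05 -2.53 need world dxy [0.4  2.49]
```

Emit:
step_arm:
  series:
    - [-1.5, 0.2, 0, 0, 0, 0, 1]
    - [-1.5, 0.2, 0, 0, 0, 0, 1]
    - [0, 0, 0, 0, 0, 0, 1]

```text
clock: 38.65
tool_pos: [0.5216, 0.0224, 0.1008]
eef_rot: [0.755, 0.656, 0.002, 0.002]
contact_force: [6.6, -3.2, 1.5]
opening: 0.16
finger_force: 25.1
```

```bash
python3 - <<'E'
from h import *
tt(st(),0,0)
E
```

```text
t 38.65 tcp [521.6  22.4 100.8] psi 82.02 zax [ 0.006  0.    -1.   ] F [ 6.6 -3.2  1.5] op 0.16 ff 25.1 q [ 0.09  0.79 -0.36  1.99  0.6   0.46 -0.86]
tester tcp -0.05 -2.47 need world dxy [0.4  2.44]
```

Emit:
step_arm:
  series:
    - [0, 0, 0, 0, 0, 0, 0.4]
    - [0, 0, 0, 0, 0, 0, 0.4]
    - [0, 0, 0, 0, 0, 0, 0.4]
    - [0, 0, 30, 0, 0, 0, 0.4]
    - [0, 0, 35, 0, 0, 0, 0.4]
    - [6.6, -12.1, 0, 0, 0, 0.131, 0.4]
    - [6.6, -12.1, 0, 0, 0, 0.131, 0.4]
    - [6.6, -12.1, 0, 0, 0, 0.131, 0.4]
    - [6.6, -12.1, 0, 0, 0, 0.131, 0.4]
    - [6.6, -12.1, 0, 0, 0, 0.131, 0.4]
    - [6.6, -12.1, 0, 0, 0, 0.131, 0.4]
    - [6.6, -12.1, 0, 0, 0, 0.131, 0.4]
    - [6.6, -12.1, 0, 0, 0, 0.131, 0.4]
    - [6.6, -12.1, 0, 0, 0, 0.131, 0.4]
    - [6.6, -12.1, 0, 0, 0, 0.131, 0.4]
    - [6.6, -12.1, 0, 0, 0, 0.131, 0.4]
    - [6.6, -12.1, 0, 0, 0, 0.131, 0.4]
    - [0, 0, 0, 0, 0, 0, 0.4]
    - [0, 0, 0, 0, 0, 0, 0.4]

```text
clock: 40.55
tool_pos: [0.5969, -0.1217, 0.1648]
eef_rot: [0.07, 0.998, 0.001, -0.001]
contact_force: [-0.2, -0.4, -0.0]
opening: 0.597
finger_force: 0.0
```

```bash
python3 - <<'E'
from h import *
st();snap('wrist','w16');print('latch',rect('w16',(.598,-.123),.035,.118,.135),'w14',rect('w14',(.598,-.123),.035,.118,.135));snap('side','s16');print(rect('s16',(.522,.0248),.06,.114,.13))
E
```

```text
t 40.55 tcp [ 596.9 -121.7  164.8] psi 171.99 zax [-0.001  0.001 -1.   ] F [-0.2 -0.4 -0. ] op 0.597 ff 0.0 q [ 0.6   0.91 -0.91  1.66  0.83  1.    0.83]
latch (1757, 598.4, -123.4, 13.8, 44.7, 82.0, np.float64(127.6)) w14 (998, 598.4, -123.0, 14.2, 44.6, 82.4, np.float64(127.5))
(115, 520.2, 27.1, 80.9, 16.3, 83.5, np.float64(120.6))
```

Emit:
step_arm:
  series:
    - [1.5, -1.6, -30, 0, 0, 0, 0.4]
    - [0, 0, -18, 0, 0, 0, 0.4]
    - [0, 0, -9.5, 0, 0, 0, 0.4]
    - [0, 0, 0, 0, 0, 0, 1]
    - [0, 0, 0, 0, 0, 0, 1]
    - [0, 0, 0, 0, 0, 0, 1]
    - [0, 0, 0, 0, 0, 0, 1]
    - [0, 0, 0, 0, 0, 0, 1]
    - [0, 0, 0, 0, 0, 0, 1]
    - [0, 0, 0, 0, 0, -0.1, 1]
    - [0, 0, 0, 0, 0, -0.14, 1]
    - [0, 0, 0, 0, 0, -0.14, 1]
    - [0, 0, 0, 0, 0, -0.14, 1]
    - [0, 0, 0, 0, 0, -0.14, 1]
    - [0, 0, 0, 0, 0, -0.14, 1]
    - [0, 0, 0, 0, 0, -0.14, 1]
    - [0, 0, 0, 0, 0, -0.14, 1]
    - [0, 0, 0, 0, 0, -0.14, 1]
    - [0, 0, 0, 0, 0, -0.14, 1]
    - [0, 0, 0, 0, 0, -0.14, 1]

```text
clock: 42.65
tool_pos: [0.5984, -0.1236, 0.1084]
eef_rot: [0.732, 0.682, -0.0, -0.0]
contact_force: [-3.2, -0.1, 3.9]
opening: 0.155
finger_force: 25.0
```

Emit:
step_arm:
  series:
    - [0, 0, 0, 0, 0, -0.08, 1]
    - [0, 0, 0, 0, 0, -0.03, 1]
    - [0, 0, 0, 0, 0, 0, 1]
    - [0, 0, 0, 0, 0, 0, 1]

```text
clock: 43.05
tool_pos: [0.5983, -0.1236, 0.1084]
eef_rot: [0.766, 0.643, -0.001, -0.0]
contact_force: [-3.5, 1.0, 5.0]
opening: 0.158
finger_force: 25.0
```

```bash
python3 - <<'E'
from h import *
s=st();print(s['moment'])
E
```

```text
t 43.05 tcp [ 598.3 -123.6  108.4] psi 80.09 zax [-0.001 -0.001 -1.   ] F [-3.5  1.   5. ] op 0.158 ff 25.0 q [ 0.39  0.88 -0.47  1.7   0.57  0.7  -0.56]
[0.14226741 0.63133251 0.45317413]
```

Emit:
step_arm:
  series:
    - [0, 0, 0, 0, 0, 0, 0.4]
    - [0, 0, 0, 0, 0, 0, 0.4]
    - [0, 0, 0, 0, 0, 0, 0.3]
    - [0, 0, 35, 0, 0, 0.033, 0.3]
    - [0, 0, 45, 0, 0, 0, 0.3]
    - [-7, 35, 0, 0, 0, 0, 0.3]
    - [-7, 35, 0, 0, 0, 0, 0.3]
    - [-7, 35, 0, 0, 0, 0, 0.3]
    - [-7, 35, 0, 0, 0, 0, 0.3]
    - [-7, 35, 0, 0, 0, 0, 0.3]
    - [-7, 35, 0, 0, 0, 0, 0.3]
    - [-7, 35, 0, 0, 0, 0, 0.3]
    - [-8, 37, 0, 0, 0, 0, 0.3]
    - [0, 0, 0, 0, 0, 0, 0.3]
    - [0, 0, 0, 0, 0, 0, 0.3]

```text
clock: 44.55
tool_pos: [0.5418, 0.159, 0.1877]
eef_rot: [0.755, 0.656, 0.0, 0.0]
contact_force: [0.1, -0.6, -0.1]
opening: 0.7
finger_force: 0.0
```

```bash
python3 - <<'E'
from h import *
st();snap('wrist','w17');snap('side','s17');snap('top','top17')
for f in('w17','s17','top17'): print(f,'knob',rect(f,(.540,.158),.022,.118,.135),'latch',rect(f,(.598,-.123),.035,.118,.135),'handle',rect(f,(.522,.0248),.06,.114,.13))
cv2.imwrite('pics/t17b.png',cv2.resize(load('top17')['p'][115:215,185:315],(780,600)))
E
```

```text
t 44.55 tcp [541.8 159.  187.7] psi 81.94 zax [ 0. -0. -1.] F [ 0.1 -0.6 -0.1] op 0.7 ff 0.0 q [-0.07  0.71 -0.51  1.79  0.48  0.76 -0.97]
w17 knob (1828, 540.5, 159.0, 31.3, 30.9, 16.1, np.float64(128.3)) latch None handle (714, 524.8, 48.0, 35.2, 13.8, 82.2, np.float64(122.5))
s17 knob (88, 538.0, 161.4, 28.9, 29.0, 80.0, np.float64(126.9)) latch (57, 597.5, -119.7, 45.2, 17.9, 84.3, np.float64(125.3)) handle (98, 521.0, 27.2, 79.6, 17.5, 79.8, np.float64(120.5))
top17 knob None latch (48, 597.8, -124.6, 43.0, 14.9, 82.1, np.float64(126.3)) handle None
```

View pics/t17b.png

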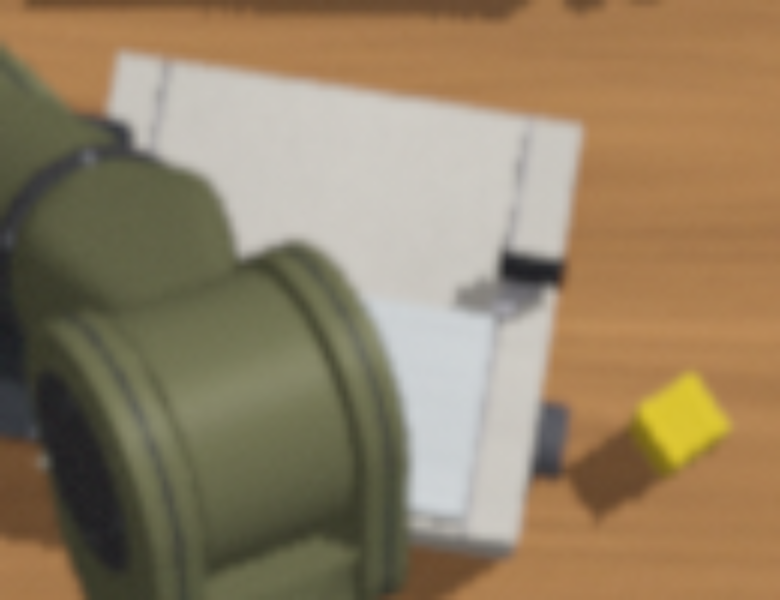

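The latch is locked: grip at px (533,268) along tester y, cam at (500,298) behind the cover. I descend on the shutter knob, grip it and pull it up.

Emit:
step_arm:
  series:
    - [-1.2, 0, -30, 0, 0, 0, 0.4]
    - [0, 0, -30, 0, 0, 0, 0.4]
    - [0, 0, -14, 0, 0, 0, 0.4]
    - [0, 0, -5.5, 0, 0, 0, 0.4]
    - [0, 0, 0, 0, 0, 0, 1]
    - [0, 0, 0, 0, 0, 0, 1]
    - [0, 0, 0, 0, 0, 0, 1]
    - [0, 0, 0, 0, 0, 0, 1]
    - [0, 0, 0, 0, 0, 0, 1]
    - [0, 0, 0, 0, 0, 0, 1]
    - [0, 0, 8, 0, 0, 0, 1]
    - [0, 0, 8, 0, 0, 0, 1]
    - [0, 0, 7, 0, 0, 0, 1]
    - [0, 0, 5, 0, 0, 0, 1]
    - [0, 0, 3, 0, 0, 0, 1]
    - [0, 0, 0, 0, 0, 0, 1]
    - [0, 0, 0, 0, 0, 0, 1]
  force: 45

```text
clock: 46.4
tool_pos: [0.5404, 0.1585, 0.139]
eef_rot: [0.756, 0.655, -0.0, -0.0]
contact_force: [-2.5, 3.1, -6.7]
opening: 0.349
finger_force: 45.0
```

```bash
python3 - <<'E'
from h import *
st()
E
```

```text
t 46.4 tcp [540.4 158.5 139. ] psi 81.83 zax [-0.001  0.    -1.   ] F [-2.5  3.1 -6.7] op 0.349 ff 45.0 q [-0.1   0.78 -0.46  1.84  0.54  0.65 -1.02]
```

Emit:
step_arm:
  series:
    - [0, 0, 1.5, 0, 0, 0, 1]
    - [0, 0, 1, 0, 0, 0, 1]
    - [0, 0, 0, 0, 0, 0, 1]
    - [0, 0, 0, 0, 0, 0, 1]

```text
clock: 46.8
tool_pos: [0.5403, 0.1584, 0.1396]
eef_rot: [0.756, 0.655, -0.001, -0.001]
contact_force: [0.6, 5.1, -23.2]
opening: 0.351
finger_force: 45.0
```

```bash
python3 - <<'E'
from h import *
st()
E
```

```text
t 46.8 tcp [540.3 158.4 139.6] psi 81.84 zax [-0.002  0.001 -1.   ] F [  0.6   5.1 -23.2] op 0.351 ff 45.0 q [-0.1   0.78 -0.46  1.83  0.53  0.66 -1.02]
```

At the stop: the force rises to 23 N with no more travel. I hold it, then release.

Emit:
step_arm:
  series:
    - [0, 0, 0, 0, 0, 0, 1]
    - [0, 0, 0, 0, 0, 0, 1]
    - [0, 0, 0, 0, 0, 0, 1]
    - [0, 0, 0, 0, 0, 0, 1]
    - [0, 0, 0, 0, 0, 0, 1]
    - [0, 0, 0, 0, 0, 0, 1]
    - [0, 0, 0, 0, 0, 0, 1]
    - [0, 0, 0, 0, 0, 0, 1]
    - [0, 0, 0, 0, 0, 0, 1]
    - [0, 0, 0, 0, 0, 0, 1]
    - [0, 0, 0, 0, 0, 0, 1]
    - [0, 0, 0, 0, 0, 0, 1]
    - [0, 0, 0, 0, 0, 0, 1]
    - [0, 0, 0, 0, 0, 0, 1]
    - [0, 0, 0, 0, 0, 0, 0.3]
    - [0, 0, 0, 0, 0, 0, 0.3]
    - [0, 0, 0, 0, 0, 0, 0.3]
    - [0, 0, 0, 0, 0, 0, 0.3]
    - [0, 0, 0, 0, 0, 0, 0.3]

```text
clock: 48.7
tool_pos: [0.5414, 0.1579, 0.1423]
eef_rot: [0.756, 0.655, 0.001, 0.001]
contact_force: [0.4, -0.2, 0.7]
opening: 0.698
finger_force: 0.0
```

Emit:
step_arm:
  series:
    - [0, 0, 30, 0, 0, 0, 0.3]
    - [0, 0, 45, 0, 0, 0, 0.3]
    - [0, 0, 30, 0, 0, 0, 0.3]
    - [0, 0, 0, 0, 0, 0, 0.3]
    - [0, 0, 0, 0, 0, 0, 0.3]

```text
clock: 49.2
tool_pos: [0.5411, 0.1579, 0.2473]
eef_rot: [0.756, 0.655, 0.001, 0.001]
contact_force: [-0.4, -0.1, 0.1]
opening: 0.703
finger_force: 0.0
```

```bash
python3 - <<'E'
from h import *
st();snap('wrist','w18');snap('side','s18')
for f in('w18','s18'): print(f,'knob',rect(f,(.540,.158),.022,.1,.17),'latch',rect(f,(.598,-.123),.035,.118,.135),'handle',rect(f,(.522,.0248),.06,.114,.13))
E
```

```text
t 49.2 tcp [541.1 157.9 247.3] psi 81.79 zax [ 0.002 -0.    -1.   ] F [-0.4 -0.1  0.1] op 0.703 ff 0.0 q [-0.04  0.64 -0.56  1.73  0.42  0.89 -0.92]
w18 knob (1223, 540.3, 159.0, 30.7, 31.5, 79.4, np.float64(128.2)) latch None handle (589, 521.5, 25.1, 80.9, 13.4, 81.9, np.float64(122.3))
s18 knob (119, 537.7, 161.1, 30.6, 30.6, 81.9, np.float64(125.3)) latch (54, 596.9, -121.8, 47.1, 16.4, 78.2, np.float64(125.8)) handle (114, 520.2, 26.0, 82.2, 15.0, 81.7, np.float64(120.7))
```

View pics/s18.png

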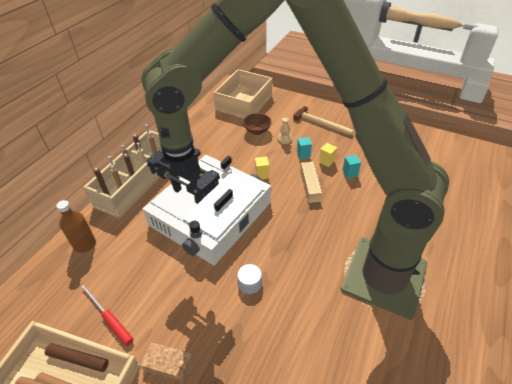

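The side view shows the cover shut, the latch locked at px (226,161) and the knob home at (195,228). The bystanders are where they were. Handing in.

```bash
python3 -c "
from plant import r
print(r.finish_job())"
```

```text
the job is handed in; nothing more can be done
None
```

I handed the job in at about 49 s: all four cells are seated square with their clear faces along the light path, the cover is shut and latched, and the shutter was held at its stop for over a second and sprang home.

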